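# Tighten a trolley wheel's castle nut to the next slot and lock it

### The job

The castle nut on the trolley wheel is still loose: tighten it (clockwise from above) until you feel it come snug on its bearing, then go on tightening to the next slot that lines up with the cross hole in the axle, and no further. Then gently push the red-headed lock pin through slot and hole until its head meets the nut, without forcing it, and leave it there; leave the other things on the bench alone.

Things in the scene. Friction and masses are not known exactly. Their poses are not given: they have to be found in the camera images.
- nut (a joint): Turn of the brass castle nut on its axle, rad; grows as it is tightened (clockwise from above). Starts loose (drag 0.15 N m). At an angle marked nowhere, at least 0.15 rad on, it comes snug on the bearing and then takes 0.75 N m (hard stop 1.15 rad on). A slot may pass the hole while it is loose: it does not count. The wanted slot lines up at least 0.2 rad after snug. Let go, it stays, less about 0.01 rad.
- nut_mid (a point): On the nut's axis, half-way up its hexagon (73 mm above the table). Hexagon 46 mm across flats, 20 mm tall; on it a round crown 42 mm across, 14 mm tall, with six open-topped slots 8 mm wide, one at the middle of each flat. x points out through one slot, square to that flat; z up. A washer's top lies 10 mm below this point, the wheel's blue face 17 mm below it.
- cross_hole (a point): Centre of the cross hole in the steel axle, 90 mm above the table and 17 mm above nut_mid, on the same axis. x runs along the hole (both ends alike; a red line across the axle's top shows it), z up. The hole is 7 mm square and goes right through the axle, which is 30 mm thick and ends 16 mm above this point.
- pin_grip (a point): Lock pin: centre of its red head, a block 30 mm long (x), 12 mm thick (y), 26 mm tall (z), standing on the table. The steel shaft, 5 mm thick, round-nosed, comes out of the head's +x face and runs 56 mm along +x, its axis 7 mm below this point. With the head against the nut's crown this point is 36 mm from the axle's axis. About 50 g.
- pin_tip (a point): Nose of the lock pin's shaft: 71 mm ahead (x) of pin_grip and 7 mm below it. Same axes as pin_grip.
- wheel: Trolley wheel 190 mm across with a blue face, lying flat on a fixed grey plate, immovable; origin under its centre on the table, z up. Its yaw is arbitrary. Bearing, nut and axle are fixed to it.
- spare_nut: Bystander: dark spare castle nut, 46 mm, origin under its centre.
- washer: Bystander: loose steel washer, 56 mm, 5 mm thick.
- grease_tin: Bystander: yellow tin, 76 mm across, 70 mm tall, origin under its centre.
- jar: Bystander: green glass jar with a red lid, 84 mm across, 140 mm tall, origin under its centre.
- mallet: Bystander: hammer lying on the table.
- spanner: Bystander: spanner lying on the table.
Mind the look-alikes: they are no part of the job. Several things look just like the part that bears pin_grip: the one meant starts farthest to the robot's right.

How it is judged:
By the outcome, as a careful person would: the job done as asked, in the order asked, and still so for the second after the job is handed in, with the robot touching nothing.
It also fails if it takes over 70 s, if anything falls off the work surface, if the arm or the gripper's body presses on something with over 40 N, if the wrist force passes 120 N, or if a joint passes its speed limit or range.

### The arm

A 7-joint arm with a two-finger parallel gripper is mounted at the origin on the work surface. World frame = base frame: x ahead of the robot, y to its left, z up, the work surface at z = 0. Lengths are in m, angles in rad, forces in N, time in s.
With the tool pointing down it reaches from about 0.425 to 0.925 m from the base axis. Payload 6.8 kg.
Tool frame: the origin (TCP) lies between the finger pads; the fingertips stand r.tcp_to_tips ahead of it and the grasp point (between the pads) lies 3 mm ahead of it (r.tcp_to_tips is the distance from the TCP to the fingertips, in m); z points along the fingers, y is the line along which they close (so a half turn about z gives the same grasp; the last joint's range is limited). The gripper opens to 85 mm and grips with 20 to 120 N. Pads are 22 mm wide; open, the fingers measure 114 mm over their backs; the gripper's body (76 mm by 85 mm) begins 54 mm behind the grasp point. The pads swing forward as they close: fully open they stand 13 mm farther back than shut.
Start: joints at [-1.428, 0.477, 0.022, 1.555, -0.011, 1.109, -0.083], TCP at [0.168, 0.654, 0.253] pointing down, gripper open.
Joint ranges: [-2.96, 2.96], [-0.34, 2.1], [-1.41, 1.46], [0.24, 2.44], [-1.37, 4.51], [0.17, 1.92], [-2.96, 2.96]. Speed limits (rad/s): [2.39, 2.39, 3.14, 3.14, 3.14, 3.14, 3.14].

### API

Orientations are given as a rotation vector (axis times angle).
In Python, from bench import r gives the robot as it stands. The module is installed in compiled form; this text tells all that it offers.
- The arm moves only by the tool step_arm, never from a script. Its argument "moves" is a list of rows, each an object of numbers: "rx", "ry", "rz": the turn, a rotation vector about the tool's x, y, z in degrees; "dx", "dy", "dz": the shift along the tool's x, y, z in mm; "gripper": the opening, from -1 (shut) to 1 (fully open). In form: [{"rx": .., "ry": .., "rz": .., "dx": .., "dy": .., "dz": .., "gripper": ..}, ...]. A call has 1 to 20 rows; each row shifts and turns the commanded pose from where the row before left it, along the tool's axes as they then stand; what a row does not reach is not made up. A row lasts 1/8 s, in which the tool goes at most 62.5 mm and 10.7 degrees, less where a joint would pass 70% of its speed; a pose out of reach is approached as far as the arm can. A call is refused whole if a number of a shift passes 62.5 or a number of a turn 10.7, either way. A call with a gripper value outside its range is refused whole. The fingers move at their own pace and stop on an object; "grip_force" is the grip in N (left out, the last holds). Time passes only in rows, so rows that do not move let the fingers close. It gives the time, the measured TCP pose, the force, the opening and the grip force at its end, in the units of the state.
- r.get_obs(): the state, without advancing time (a new reading comes with each control period).
- r.grab_frame(name): name is "side" or "top" or "wrist"; returns the picture (480x640x3 uint8, blue, green, red); there is no depth.
- r.camera_info(name): a dict with "mtx" (3x3 intrinsics, pixels), "rvec" (rotation vector, rad) and "tvec" (3), from world to camera coordinates, as OpenCV has them. Camera axes: x right, y down, z forward; pixel columns grow to the right and rows downward; lengths in m; the calibration is good to about 2 mm. A picture is of the moment at which its call begins: read the wrist's pose just before it. camera_info takes no time and is no camera call; for the wrist camera it gives the pose at the moment of the call.
- r.hand_in(): hands the job in; it is judged then, once.
The state is a dict: "clock": time; "joints": joint angles; "qvel": joint speeds; "tau": joint torques, N m; "tcp_pos": TCP position; "orientation": TCP orientation; "contact_force": force on the tool from outside, world axes, zero at the start; "moment": the same for the moment, N m; "grip_width": finger opening in m; "gripper_force": force on a finger pad.
Only numpy, scipy, OpenCV 4.12 (cv2) and the standard library are available. Lean on these libraries where they do the work, as an engineer would, in place of code of your own. Each camera call takes 0.05 s, during which the arm holds its last target. There are 200 camera calls.

## Working session

There is one attempt and no reset: what is moved stays moved. The work goes in short steps, Python scripts to look and compute and a tool call to move; the robot and the scene stay as the last step left them, time stands still between calls to the robot, and variables do not carry over. Pictures are saved under pics/ and viewed, at most 10 in all, crops included, and the job is handed in when it is done.

Besides the shell and the picture viewer there is one more tool, called after "Call:" as name([rows], argument=value, ...), one row to a line, values as JSON. step_arm: Moves the arm, as the interface text tells. Its arguments: {"type":"object","properties":{"moves":{"type":"array","items":{"type":"object","properties":{"rx":{"type":"number"},"ry":{"type":"number"},"rz":{"type":"number"},"dx":{"type":"number"},"dy":{"type":"number"},"dz":{"type":"number"},"gripper":{"type":"number"}}}},"grip_force":{"type":"number"}},"required":["moves"]}

```bash
mkdir -p pics; ls
cat > h.py <<'E'
from bench import r
import numpy as np, cv2
from scipy.spatial.transform import Rotation as R
def cam(n):
    c=r.camera_info(n); return np.array(c["mtx"],float),cv2.Rodrigues(np.array(c["rvec"],float))[0],np.array(c["tvec"],float).ravel()
def ray(n,u,v,z,c=None):
    K,M,t=c or cam(n); d=M.T@np.linalg.solve(K,[u,v,1.]); o=-M.T@t
    return o+d*(z-o[2])/d[2]
def proj(n,p,c=None):
    K,M,t=c or cam(n); q=K@(M@np.asarray(p,float)+t); return q[:2]/q[2]
def pose():
    o=r.get_obs(); return np.array(o["tcp_pos"]),R.from_rotvec(o["orientation"])
E
python3 - <<'E'
from h import *
o=r.get_obs()
for k in o: print(k,np.round(o[k],3))
print(r.tcp_to_tips)
for n in("top","side"):
    cv2.imwrite(f"pics/{n}0.png",r.grab_frame(n)); K,M,t=cam(n); print(n,K.round(1).tolist(),(-M.T@t).round(3),M.round(2).tolist())
E
```

```text
pics
clock 0.0
joints [-1.428  0.478  0.022  1.556 -0.012  1.109 -0.083]
qvel [-0.001  0.001  0.001 -0.    -0.001 -0.    -0.002]
tau [-1.0000e-03 -5.9646e+01  1.6080e+00 -2.8119e+01  1.2000e-02  9.0000e-03
 -0.0000e+00]
tcp_pos [0.167 0.653 0.252]
orientation [-3.930e-01 -3.117e+00  3.000e-03]
contact_force [ 0.459  0.432 -0.067]
moment [0.007 0.002 0.023]
gripper_force 0.0
grip_width 0.085
0.022
top [[607.6, 0.0, 329.7], [0.0, 607.6, 242.5], [0.0, 0.0, 1.0]] [ 0.343 -0.04   1.326] [[0.01, -1.0, 0.01], [-0.99, -0.01, -0.14], [0.14, -0.01, -0.99]]
side [[607.0, 0.0, 315.8], [0.0, 607.0, 244.4], [0.0, 0.0, 1.0]] [ 0.268 -0.943  1.021] [[0.96, -0.29, -0.02], [-0.22, -0.68, -0.7], [0.19, 0.68, -0.71]]
```

View pics/top0.png

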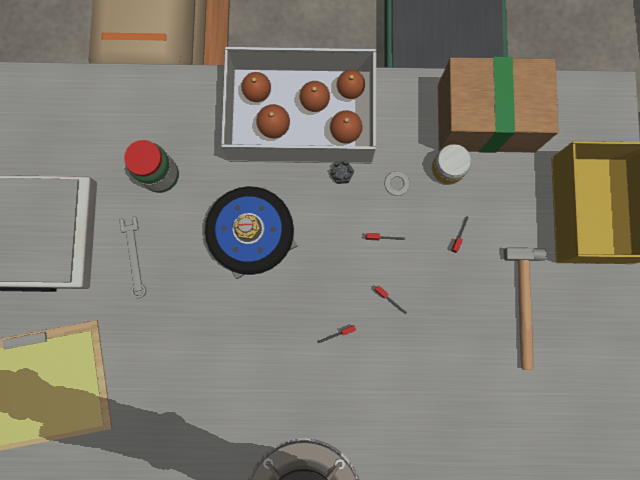

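View pics/side0.png

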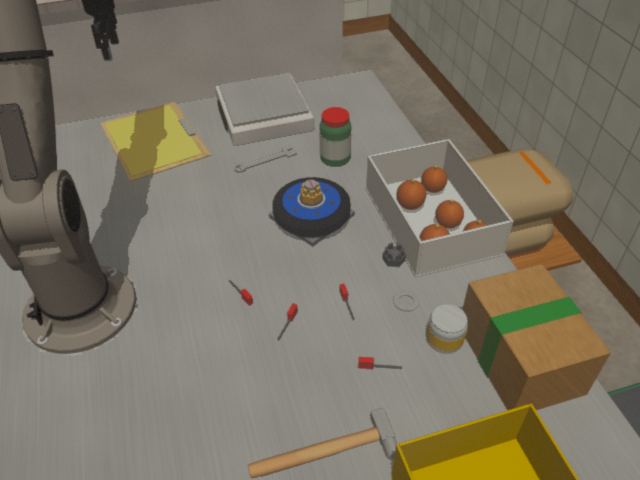

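Top view: candidates for the pin are the red heads at (457,245), (372,236), (381,292) and (349,329). The one farthest right (lowest y) is (457,245), with its shaft running up-right to (467,217). The nut is on the wheel at (248,228). The dark nut at (341,172) is the spare.

Run:
```python
from h import *
im=cv2.imread("pics/top0.png")
a=cv2.resize(im[195:265,210:290],None,fx=5,fy=5,interpolation=cv2.INTER_CUBIC)
b=cv2.resize(im[205:275,420:500],None,fx=5,fy=5,interpolation=cv2.INTER_CUBIC)
cv2.imwrite("pics/crop0.png",np.hstack([a,b]))
hsv=cv2.cvtColor(im,cv2.COLOR_BGR2HSV)
m=((hsv[...,0]>110)&(hsv[...,0]<130)&(hsv[...,1]>150)).astype(np.uint8); m[:, :200]=0;m[:,300:]=0
c=max(cv2.findContours(m,0,2)[0],key=cv2.contourArea); e=cv2.fitEllipse(c);print("wheel",e,ray("top",*e[0],.056))
m=(((hsv[...,0]<6)|(hsv[...,0]>174))&(hsv[...,1]>150)&(hsv[...,2]>90)).astype(np.uint8)
for c in cv2.findContours(m,0,2)[0]:
    (u,v),s,an=cv2.minAreaRect(c)
    if 20<cv2.contourArea(c)<300: print((u,v),s,an,ray("top",u,v,.026).round(4))
for u,v,z in((467,217,.006),(341,172,.02),(397,183,.005),(453,160,.07),(145,155,.14),(248,226,.1)): print(u,v,ray("top",u,v,z).round(3))
```

```text
wheel ((239.9561309814453, 204.90638732910156), (9.933385848999023, 23.675024032592773), 61.831607818603516) [0.60708495 0.14301818 0.056     ]
(348.0517578125, 329.8793029785156) (5.0137739181518555, 13.55575942993164) 68.19859313964844 [ 0.3468 -0.0906  0.026 ]
(381.3197021484375, 291.5163879394531) (12.931726455688477, 4.993438243865967) 39.80556869506836 [ 0.4289 -0.1611  0.026 ]
(457.10345458984375, 244.24136352539062) (4.828078746795654, 12.998673439025879) 21.801410675048828 [ 0.5334 -0.3253  0.026 ]
(372.59149169921875, 235.67681884765625) (13.251785278320312, 4.748555660247803) 6.34019136428833 [ 0.5496 -0.1421  0.026 ]
467 217 [ 0.598 -0.353  0.006]
341 172 [ 0.692 -0.072  0.02 ]
397 183 [ 0.673 -0.198  0.005]
453 160 [ 0.709 -0.31   0.07 ]
145 155 [0.689 0.325 0.14 ]
248 226 [0.554 0.119 0.1  ]
```

View pics/crop0.png

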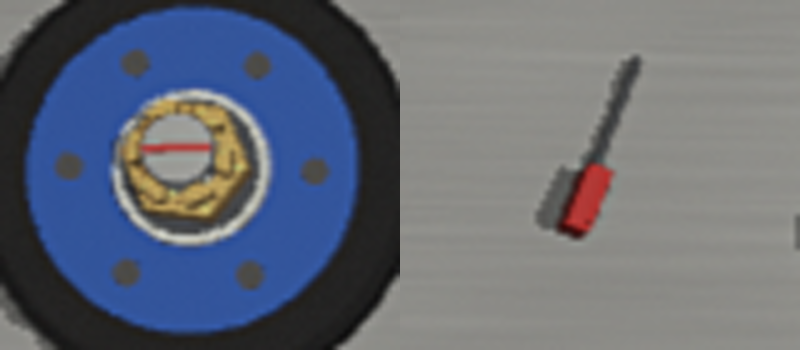

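The crop confirms the choice: the isolated pin lies at the right with its shaft pointing up (+x). The nut's red line is nearly horizontal in the picture, so the hole runs roughly along world y. I'll hover over the nut now.

Call:
step_arm([
  {"dx":-39,"dy":-32.4},
  {"dx":-39,"dy":-32.4},
  {"dx":-39,"dy":-32.4},
  {"dx":-39,"dy":-32.4},
  {"dx":-39,"dy":-32.4},
  {"dx":-39,"dy":-32.4},
  {"dx":-39,"dy":-32.4},
  {"dx":-39,"dy":-32.4},
  {"dx":-39,"dy":-32.4},
  {"dx":-39,"dy":-32.4},
  {"dx":-39,"dy":-32.4},
  {"dx":-39,"dy":-32.4},
  {"dx":-38,"dy":-32.4},
  {"dx":0},
])

```text
invalid input at $.moves[0]: expected keys rx, ry, rz, dx, dy, dz, gripper
```

Run:
```python
from h import *
p,q=pose(); c=cam("wrist"); im=r.grab_frame("wrist"); cv2.imwrite("pics/w1.png",im)
print(p,q.as_matrix().round(3).tolist(),r.get_obs()["joints"]); print(c[0].round(1).tolist(),(-c[1].T@c[2]).round(3),c[1].round(2).tolist(), r.get_obs()["moment"],r.get_obs()["contact_force"])
print(proj("wrist",(.553,.12,.106),c))
```

```text
[0.16741295 0.65338761 0.25242639] [[-0.969, 0.248, -0.0], [0.248, 0.969, -0.002], [-0.0, -0.002, -1.0]] [-1.42809943  0.47761269  0.02235742  1.55616864 -0.01148363  1.10928484
 -0.08310978]
[[375.3, 0.0, 317.5], [0.0, 375.3, 237.1], [0.0, 0.0, 1.0]] [0.087 0.677 0.373] [[0.25, 0.97, -0.0], [0.92, -0.23, 0.33], [0.31, -0.08, -0.95]] [0.02761714 0.00066784 0.02902868] [0.55835069 0.13899051 0.45615639]
[-39.86059946 634.54724984]
```

View pics/w1.png

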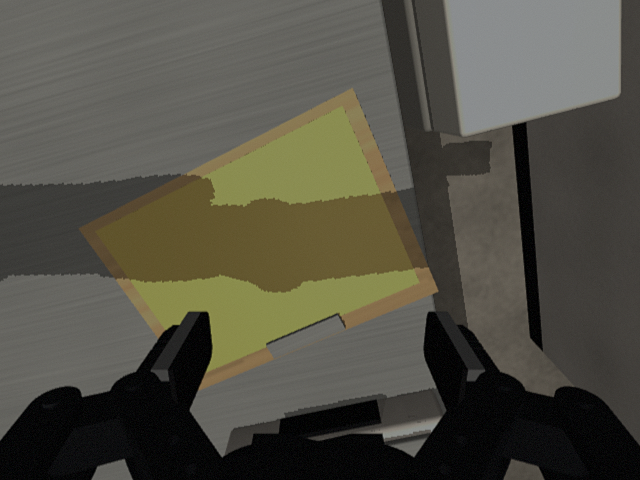

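The arm hasn't moved: the view shows only the clipboard, because every row needs all seven keys. I'll resend it with all of them.

Call:
step_arm([
  {"rx":0,"ry":0,"rz":0,"dx":-39,"dy":-32.4,"dz":0,"gripper":1},
  {"rx":0,"ry":0,"rz":0,"dx":-39,"dy":-32.4,"dz":0,"gripper":1},
  {"rx":0,"ry":0,"rz":0,"dx":-39,"dy":-32.4,"dz":0,"gripper":1},
  {"rx":0,"ry":0,"rz":0,"dx":-39,"dy":-32.4,"dz":0,"gripper":1},
  {"rx":0,"ry":0,"rz":0,"dx":-39,"dy":-32.4,"dz":0,"gripper":1},
  {"rx":0,"ry":0,"rz":0,"dx":-39,"dy":-32.4,"dz":0,"gripper":1},
  {"rx":0,"ry":0,"rz":0,"dx":-39,"dy":-32.4,"dz":0,"gripper":1},
  {"rx":0,"ry":0,"rz":0,"dx":-39,"dy":-32.4,"dz":0,"gripper":1},
  {"rx":0,"ry":0,"rz":0,"dx":-39,"dy":-32.4,"dz":0,"gripper":1},
  {"rx":0,"ry":0,"rz":0,"dx":-39,"dy":-32.4,"dz":0,"gripper":1},
  {"rx":0,"ry":0,"rz":0,"dx":-39,"dy":-32.4,"dz":0,"gripper":1},
  {"rx":0,"ry":0,"rz":0,"dx":-39,"dy":-32.4,"dz":0,"gripper":1},
  {"rx":0,"ry":0,"rz":0,"dx":-38,"dy":-32.4,"dz":0,"gripper":1},
  {"rx":0,"ry":0,"rz":0,"dx":0,"dy":0,"dz":0,"gripper":1},
  {"rx":0,"ry":0,"rz":0,"dx":0,"dy":0,"dz":0,"gripper":1},
])

```text
clock: 2.02
tcp_pos: [0.5527, 0.1208, 0.2529]
orientation: [-0.393, -3.116, -0.0]
contact_force: [0.5, 1.0, 0.3]
grip_width: 0.0852
gripper_force: 0.0
```

Run:
```python
from h import *
p,q=pose(); c=cam("wrist"); im=r.grab_frame("wrist"); cv2.imwrite("pics/w2.png",im)
print(p,q.as_matrix().round(3).tolist(),r.get_obs()["joints"].round(2)); print(r.get_obs()["moment"],r.get_obs()["contact_force"])
u,v=proj("wrist",(.553,.12,.09),c).astype(int); print(u,v)
cv2.imwrite("pics/w2c.png",cv2.resize(im[max(v-75,0):v+75,u-100:u+100],None,fx=4,fy=4,interpolation=cv2.INTER_CUBIC))
hsv=cv2.cvtColor(im,cv2.COLOR_BGR2HSV)
m=(((hsv[...,0]<6)|(hsv[...,0]>174))&(hsv[...,1]>110)).astype(np.uint8)
for k in cv2.findContours(m,0,2)[0]:
    if cv2.contourArea(k)>20:
        (a,b),s,an=cv2.minAreaRect(k); print("red",(a,b),s,an,ray("wrist",a,b,.106,c))
        vx,vy,_,_=cv2.fitLine(k,2,0,.01,.01).ravel()
        A=ray("wrist",a-20*vx,b-20*vy,.106,c);B=ray("wrist",a+20*vx,b+20*vy,.106,c); print("yaw",np.degrees(np.arctan2(*(B-A)[1::-1])))
```

```text
[0.55265387 0.12081884 0.25292596] [[-0.969, 0.248, -0.001], [0.248, 0.969, 0.0], [0.001, 0.0, -1.0]] [-0.57  0.3   0.3   1.84 -0.11  1.02  1.1 ]
[0.01464908 0.00053954 0.01232169] [-0.32495834  0.53922649  0.24486859]
313 221
red (609.5, 336.0) (92.0, 59.0) 90.0 [0.70411118 0.33348821 0.106     ]
yaw 173.39840297051364
red (71.43415069580078, 259.6926574707031) (15.505154609680176, 43.721736907958984) 77.90524291992188 [ 0.53164574 -0.06674184  0.106     ]
yaw 92.90353671204197
red (325.4116516113281, 232.67958068847656) (3.6565237045288086, 36.93088912963867) 74.57783508300781 [0.55872498 0.12759742 0.106     ]
yaw 92.00231292516109
red (10.5, 150.5) (21.0, 21.0) 90.0 [ 0.44581693 -0.0706689   0.106     ]
yaw 11.508542639103121
red (18.5, 31.5) (33.941123962402344, 42.42640686035156) 45.0 [ 0.38034936 -0.02850401  0.106     ]
yaw 101.34692304037813
```

View pics/w2c.png

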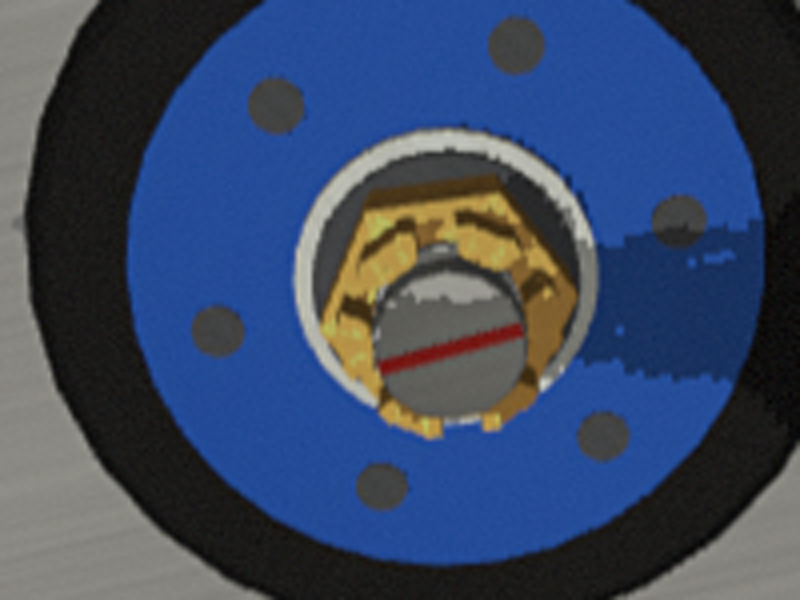

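The crop shows the axle top at (325,232) full-frame, the red line across it, and the hexagon corners at about crop (368,207), (502,190), (577,292) and (322,328). One slot points straight up in the image. Next I'll compute the angles and cross-check the axis position in all three views.

Run:
```python
from h import *
c=cam("wrist"); f=lambda u,v,z: ray("wrist",213+u/4,146+v/4,z,c)
top=ray("top",210+178/5,195+148/5,.106); print("top",top)
im=cv2.imread("pics/side0.png");hsv=cv2.cvtColor(im,cv2.COLOR_BGR2HSV)
m=(((hsv[...,0]<8)|(hsv[...,0]>170))&(hsv[...,1]>60)).astype(np.uint8);m[:170]=0;m[205:]=0;m[:,:295]=0;m[:,330:]=0
ys,xs=np.nonzero(m);print(len(xs),xs.mean(),ys.mean(),ray("side",xs.mean(),ys.mean(),.106))
print("wrist",f(450,343,.106))
im=cv2.imread("pics/w2.png");hsv=cv2.cvtColor(im,cv2.COLOR_BGR2HSV)
m=((hsv[...,0]>108)&(hsv[...,0]<130)&(hsv[...,1]>130)).astype(np.uint8)
k=np.vstack([x for x in cv2.findContours(m,0,2)[0] if cv2.contourArea(x)>50]);h=cv2.convexHull(k);e=cv2.fitEllipse(h);print(e,"wheel ctr wrist",ray("wrist",*e[0],.056,c))
im=cv2.imread("pics/top0.png");hsv=cv2.cvtColor(im,cv2.COLOR_BGR2HSV)
m=((hsv[...,0]>105)&(hsv[...,0]<130)&(hsv[...,1]>130)).astype(np.uint8);m[:,:200]=0;m[:,300:]=0
k=np.vstack([x for x in cv2.findContours(m,0,2)[0] if cv2.contourArea(x)>3]);h=cv2.convexHull(k);e=cv2.fitEllipse(h);print(e,"wheel ctr top",ray("top",*e[0],.056))
o=f(450,343,.106)
for p in((368,207),(502,190),(577,292),(322,328)):
    d=(f(*p,.083)-o)[:2]; print(p,np.hypot(*d),np.degrees(np.arctan2(d[1],d[0])),np.degrees(np.arctan2(d[1],d[0]))%60)
d=(f(502,190,.083)-f(368,207,.083));print("edge yaw",np.degrees(np.arctan2(d[1],d[0]))%60,np.linalg.norm(d))
d=(f(502,190,.083)-f(577,292,.083));print("edge yaw",np.degrees(np.arctan2(d[1],d[0]))%60,np.linalg.norm(d))
d=(f(322,328,.083)-f(368,207,.083));print("edge yaw",np.degrees(np.arctan2(d[1],d[0]))%60,np.linalg.norm(d))
```

```text
top [0.55600446 0.12292006 0.106     ]
19 310.1578947368421 182.42105263157896 [0.55690998 0.12545998 0.106     ]
wrist [0.55779068 0.12862867 0.106     ]
((323.9521484375, 209.30389404296875), (155.54129028320312, 160.3828582763672), 84.76093292236328) wheel ctr wrist [0.5535841  0.12931422 0.056     ]
((247.97764587402344, 228.50843811035156), (65.2591781616211, 66.84751892089844), 69.59698486328125) wheel ctr top [0.55639192 0.1243097  0.056     ]
(368, 207) 0.026077248756384973 -156.8042934472052 23.195706552794803
(502, 190) 0.02630636237666358 142.19792352442565 22.197923524425647
(577, 292) 0.026171938818038407 82.94265604398629 22.94265604398629
(322, 328) 0.025806214915512507 -94.62550998866317 25.37449001133683
edge yaw 23.122257519034704 0.026586551952847797
edge yaw 22.31223081085909 0.02594349732663367
edge yaw 24.78146087683661 0.026792317665047374
```

The axis is near (0.5563, 0.126) and the slots sit 21.3° before the hole. The next alignment after that would be 81°, past the 66° stop, so the target turn is about 21°. Now I'll align the fingers with a flat pair and go down.

Call:
step_arm([
  {"rx":0,"ry":0,"rz":0,"dx":-2.3,"dy":6,"dz":0,"gripper":1},
  {"rx":0,"ry":0,"rz":7.5,"dx":0,"dy":0,"dz":30,"gripper":1},
  {"rx":0,"ry":0,"rz":7.5,"dx":0,"dy":0,"dz":30,"gripper":1},
  {"rx":0,"ry":0,"rz":7.4,"dx":0,"dy":0,"dz":30,"gripper":1},
  {"rx":0,"ry":0,"rz":0,"dx":0,"dy":0,"dz":0,"gripper":1},
  {"rx":0,"ry":0,"rz":0,"dx":0,"dy":0,"dz":0,"gripper":1},
])

```text
clock: 2.82
tcp_pos: [0.5574, 0.1264, 0.1643]
orientation: [0.985, 2.982, 0.001]
contact_force: [1.0, -0.1, 0.6]
grip_width: 0.0851
gripper_force: 0.0
```

Run:
```python
from h import *
p,q=pose(); c=cam("wrist"); im=r.grab_frame("wrist")
print(p,q.as_matrix().round(3).tolist(),r.get_obs()["joints"].round(2))
u,v=proj("wrist",(.5563,.126,.09),c).astype(int); print(u,v)
v=max(v,110);cv2.imwrite("pics/w3c.png",cv2.resize(im[v-110:v+110,u-145:u+145],None,fx=2.7,fy=2.7,interpolation=cv2.INTER_CUBIC)); print("origin",u-145,v-110)
np.savez("c3.npz",K=c[0],M=c[1],t=c[2])
```

```text
[0.55742133 0.126449   0.16430469] [[-0.803, 0.596, 0.001], [0.596, 0.803, 0.001], [-0.001, 0.001, -1.0]] [-0.61  0.42  0.35  1.91 -0.19  0.84  0.78]
312 266
origin 167 156
```

View pics/w3c.png

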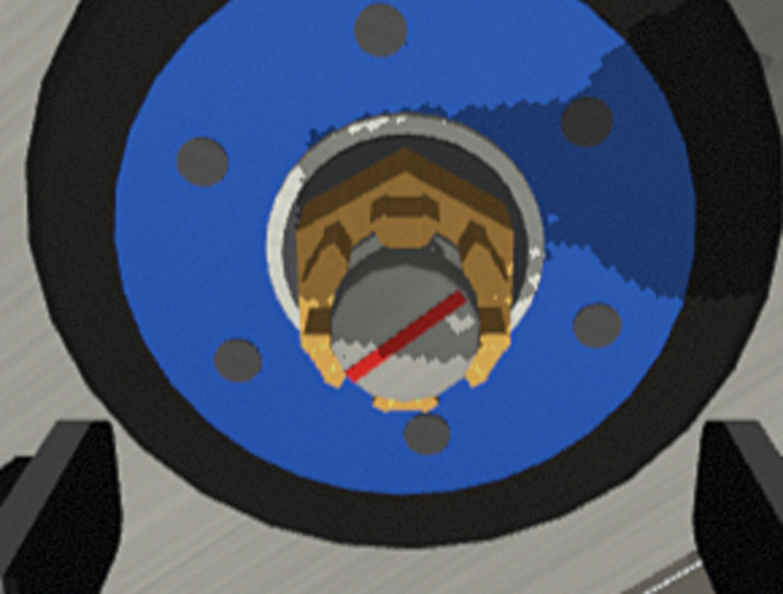

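The fingers are symmetric about the nut: inner edges at 120 and 695 in the crop, hexagon 298–516, axle centre (406,335). I'll check the axis along tool x.

Run:
```python
from h import *
d=np.load("c3.npz");c=(d["K"],d["M"],d["t"]);p,q=pose()
f=lambda u,v,z: ray("wrist",167+u/2.7,156+v/2.7,z,c)
for uv,z in (((406,335),.106),((404,174),.083),((298,228),.083),((514,228),.083)):
    w=f(*uv,z); print(uv,w,(q.inv().apply(w-p)*1000).round(1))
a,b=f(350,378,.106),f(464,297,.106);print("hole yaw",np.degrees(np.arctan2(*(b-a)[1::-1])))
```

```text
(406, 335) [0.55893198 0.12778933 0.106     ] [-0.   1.8 58.7]
(404, 174) [0.53803452 0.14277538 0.083     ] [25.7  1.4 81.7]
(298, 228) [0.53425089 0.11775704 0.083     ] [ 13.8 -21.   81.6]
(514, 228) [0.56137104 0.15434068 0.083     ] [13.9 24.6 81.7]
hole yaw 91.51851081522156
```

Centred. Going down and gripping.

Call:
step_arm([
  {"rx":0,"ry":0,"rz":0,"dx":0,"dy":0,"dz":25,"gripper":1},
  {"rx":0,"ry":0,"rz":0,"dx":0,"dy":0,"dz":25,"gripper":1},
  {"rx":0,"ry":0,"rz":0,"dx":0,"dy":0,"dz":18,"gripper":1},
  {"rx":0,"ry":0,"rz":0,"dx":0,"dy":0,"dz":8,"gripper":1},
  {"rx":0,"ry":0,"rz":0,"dx":0,"dy":0,"dz":0,"gripper":1},
  {"rx":0,"ry":0,"rz":0,"dx":0,"dy":0,"dz":0,"gripper":0.2},
  {"rx":0,"ry":0,"rz":0,"dx":0,"dy":0,"dz":0,"gripper":0.2},
  {"rx":0,"ry":0,"rz":0,"dx":0,"dy":0,"dz":0,"gripper":0.2},
  {"rx":0,"ry":0,"rz":0,"dx":0,"dy":0,"dz":0,"gripper":-0.2},
  {"rx":0,"ry":0,"rz":0,"dx":0,"dy":0,"dz":0,"gripper":-0.2},
  {"rx":0,"ry":0,"rz":0,"dx":0,"dy":0,"dz":0,"gripper":-0.2},
], grip_force=60)

```text
clock: 4.25
tcp_pos: [0.5574, 0.126, 0.0881]
orientation: [0.99, 2.981, 0.002]
contact_force: [-1.3, 0.2, 4.6]
grip_width: 0.045
gripper_force: 61.0
```

```bash
cat > s.py <<'E'
from h import *
o=r.get_obs();p,q=pose()
print(round(o["clock"],2),p.round(4),"yaw_y",np.degrees(np.arctan2(*q.as_matrix()[1::-1,1])).round(2),"F",np.round(o["contact_force"],1),"M",np.round(o["moment"],3),"w",round(o["grip_width"],4),o["gripper_force"])
E
python3 s.py
```

```text
4.25 [0.5574 0.126  0.0881] yaw_y 53.25 F [-1.3  0.2  4.6] M [0.188 0.177 0.005] w 0.045 61.01266622543335
```

The grip is good: 45 mm width and low side force. Tightening while watching the moment.

Call:
step_arm([
  {"rx":0,"ry":0,"rz":2,"dx":0,"dy":0,"dz":0,"gripper":-0.2},
  {"rx":0,"ry":0,"rz":2,"dx":0,"dy":0,"dz":0,"gripper":-0.2},
  {"rx":0,"ry":0,"rz":2,"dx":0,"dy":0,"dz":0,"gripper":-0.2},
])

```text
clock: 4.62
tcp_pos: [0.5575, 0.1261, 0.0881]
orientation: [1.146, 2.924, 0.002]
contact_force: [-1.3, 1.2, 4.6]
grip_width: 0.0444
gripper_force: 61.0
```

```bash
python3 s.py
```

```text
4.62 [0.5575 0.1261 0.0881] yaw_y 47.18 F [-1.3  1.2  4.6] M [0.187 0.118 0.172] w 0.0444 61.01402521133423
```

Call:
step_arm([
  {"rx":0,"ry":0,"rz":2,"dx":0,"dy":0,"dz":0,"gripper":-0.2},
])

```text
clock: 4.75
tcp_pos: [0.5575, 0.1262, 0.0881]
orientation: [1.197, 2.903, 0.002]
contact_force: [-1.1, 0.7, 4.9]
grip_width: 0.0449
gripper_force: 61.0
```

```bash
python3 s.py
```

```text
4.75 [0.5575 0.1262 0.0881] yaw_y 45.18 F [-1.1  0.7  4.9] M [0.168 0.109 0.13 ] w 0.0449 61.025211811065674
```

Call:
step_arm([
  {"rx":0,"ry":0,"rz":2,"dx":0,"dy":0,"dz":0,"gripper":-0.2},
])

```text
clock: 4.88
tcp_pos: [0.5575, 0.1262, 0.0881]
orientation: [1.248, 2.882, 0.002]
contact_force: [-1.6, 0.6, 5.7]
grip_width: 0.0444
gripper_force: 61.0
```

```bash
python3 s.py
```

```text
4.88 [0.5575 0.1262 0.0881] yaw_y 43.18 F [-1.6  0.6  5.7] M [0.243 0.104 0.115] w 0.0444 61.03091597557068
```

Call:
step_arm([
  {"rx":0,"ry":0,"rz":2,"dx":0,"dy":0,"dz":0,"gripper":-0.2},
])

```text
clock: 5.0
tcp_pos: [0.5576, 0.1262, 0.0881]
orientation: [1.298, 2.86, 0.003]
contact_force: [-0.6, 0.6, 5.6]
grip_width: 0.0448
gripper_force: 61.0
```

```bash
python3 s.py
```

```text
5.0 [0.5576 0.1262 0.0881] yaw_y 41.18 F [-0.6  0.6  5.6] M [0.247 0.069 0.14 ] w 0.0448 61.024231910705566
```

Call:
step_arm([
  {"rx":0,"ry":0,"rz":2,"dx":0,"dy":0,"dz":0,"gripper":-0.2},
])

```text
clock: 5.12
tcp_pos: [0.5576, 0.1263, 0.0881]
orientation: [1.347, 2.837, 0.003]
contact_force: [-0.4, 1.5, 5.3]
grip_width: 0.0444
gripper_force: 61.0
```

```bash
python3 s.py
```

```text
5.12 [0.5576 0.1263 0.0881] yaw_y 39.19 F [-0.4  1.5  5.3] M [0.25  0.026 0.123] w 0.0444 61.009665727615356
```

It's still loose at 14°, so the 21° slot can't be at least 0.2 rad past snug and doesn't count. I'll go on feeling for snug.

Call:
step_arm([
  {"rx":0,"ry":0,"rz":2,"dx":0,"dy":0,"dz":0,"gripper":-0.2},
  {"rx":0,"ry":0,"rz":2,"dx":0,"dy":0,"dz":0,"gripper":-0.2},
])

```text
clock: 5.38
tcp_pos: [0.5577, 0.1263, 0.0881]
orientation: [1.446, 2.788, 0.003]
contact_force: [-1.2, 1.8, 5.2]
grip_width: 0.0446
gripper_force: 61.0
```

```bash
python3 s.py
```

```text
5.38 [0.5577 0.1263 0.0881] yaw_y 35.19 F [-1.2  1.8  5.2] M [0.252 0.018 0.175] w 0.0446 61.03879451751709
```

Call:
step_arm([
  {"rx":0,"ry":0,"rz":2,"dx":0,"dy":0,"dz":0,"gripper":-0.2},
  {"rx":0,"ry":0,"rz":2,"dx":0,"dy":0,"dz":0,"gripper":-0.2},
])

```text
clock: 5.62
tcp_pos: [0.5577, 0.1264, 0.0881]
orientation: [1.542, 2.736, 0.003]
contact_force: [0.5, 1.5, 5.3]
grip_width: 0.0443
gripper_force: 61.0
```

```bash
python3 s.py
```

```text
5.62 [0.5577 0.1264 0.0881] yaw_y 31.18 F [0.5 1.5 5.3] M [ 0.355 -0.035  0.159] w 0.0443 61.02194666862488
```

Call:
step_arm([
  {"rx":0,"ry":0,"rz":2,"dx":0,"dy":0,"dz":0,"gripper":-0.2},
  {"rx":0,"ry":0,"rz":2,"dx":0,"dy":0,"dz":0,"gripper":-0.2},
])

```text
clock: 5.88
tcp_pos: [0.5578, 0.1264, 0.0881]
orientation: [1.637, 2.68, 0.003]
contact_force: [-0.1, 1.9, 4.5]
grip_width: 0.0448
gripper_force: 61.0
```

```bash
python3 s.py
```

```text
5.88 [0.5578 0.1264 0.0881] yaw_y 27.18 F [-0.1  1.9  4.5] M [ 0.411 -0.068  0.155] w 0.0448 61.04292869567871
```

Call:
step_arm([
  {"rx":0,"ry":0,"rz":2,"dx":0,"dy":0,"dz":0,"gripper":-0.2},
  {"rx":0,"ry":0,"rz":2,"dx":0,"dy":0,"dz":0,"gripper":-0.2},
])

```text
clock: 6.12
tcp_pos: [0.5579, 0.1264, 0.0881]
orientation: [1.729, 2.622, 0.004]
contact_force: [0.2, 1.0, 5.2]
grip_width: 0.0446
gripper_force: 61.0
```

```bash
python3 s.py
```

```text
6.12 [0.5579 0.1264 0.0881] yaw_y 23.18 F [0.2 1.  5.2] M [ 0.399 -0.12   0.069] w 0.0446 61.00849628448486
```

The first slot has passed with the nut still loose. The target is now 81° of total turn (tool-y yaw about -28.3°).

Call:
step_arm([
  {"rx":0,"ry":0,"rz":3,"dx":0,"dy":0,"dz":0,"gripper":-0.2},
  {"rx":0,"ry":0,"rz":3,"dx":0,"dy":0,"dz":0,"gripper":-0.2},
])

```text
clock: 6.38
tcp_pos: [0.558, 0.1265, 0.0881]
orientation: [1.862, 2.528, 0.004]
contact_force: [0.9, 1.6, 5.0]
grip_width: 0.0447
gripper_force: 61.1
```

```bash
python3 s.py
```

```text
6.38 [0.558  0.1265 0.0881] yaw_y 17.26 F [0.9 1.6 5. ] M [ 0.358 -0.337  0.78 ] w 0.0447 61.075286865234375
```

Call:
step_arm([
  {"rx":0,"ry":0,"rz":3,"dx":0,"dy":0,"dz":0,"gripper":-0.2},
  {"rx":0,"ry":0,"rz":3,"dx":0,"dy":0,"dz":0,"gripper":-0.2},
])

```text
clock: 6.62
tcp_pos: [0.5582, 0.1266, 0.0881]
orientation: [1.992, 2.428, 0.004]
contact_force: [1.7, 1.5, 4.6]
grip_width: 0.045
gripper_force: 61.0
```

```bash
python3 s.py
```

```text
6.62 [0.5582 0.1266 0.0881] yaw_y 11.27 F [1.7 1.5 4.6] M [ 0.35  -0.374  0.771] w 0.045 60.99630832672119
```

Call:
step_arm([
  {"rx":0,"ry":0,"rz":3,"dx":0,"dy":0,"dz":0,"gripper":-0.2},
  {"rx":0,"ry":0,"rz":3,"dx":0,"dy":0,"dz":0,"gripper":-0.2},
])

```text
clock: 6.88
tcp_pos: [0.5583, 0.1266, 0.0881]
orientation: [2.116, 2.32, 0.004]
contact_force: [2.8, 1.4, 3.0]
grip_width: 0.0445
gripper_force: 60.9
```

```bash
python3 s.py
```

```text
6.88 [0.5583 0.1266 0.0881] yaw_y 5.27 F [2.8 1.4 3. ] M [ 0.388 -0.492  0.776] w 0.0445 60.94748497009277
```

Call:
step_arm([
  {"rx":0,"ry":0,"rz":3,"dx":0,"dy":0,"dz":0,"gripper":-0.2},
  {"rx":0,"ry":0,"rz":3,"dx":0,"dy":0,"dz":0,"gripper":-0.2},
])

```text
clock: 7.12
tcp_pos: [0.5584, 0.1266, 0.0881]
orientation: [2.234, 2.206, 0.005]
contact_force: [3.0, 2.1, 2.5]
grip_width: 0.0442
gripper_force: 60.9
```

```bash
python3 s.py
```

```text
7.12 [0.5584 0.1266 0.0881] yaw_y -0.73 F [3.  2.1 2.5] M [ 0.371 -0.592  0.744] w 0.0442 60.895646810531616
```

Call:
step_arm([
  {"rx":0,"ry":0,"rz":3,"dx":0,"dy":0,"dz":0,"gripper":-0.2},
  {"rx":0,"ry":0,"rz":3,"dx":0,"dy":0,"dz":0,"gripper":-0.2},
])

```text
clock: 7.38
tcp_pos: [0.5586, 0.1266, 0.0882]
orientation: [2.347, 2.086, 0.005]
contact_force: [3.0, 1.7, 3.4]
grip_width: 0.0446
gripper_force: 60.9
```

```bash
python3 s.py
```

```text
7.38 [0.5586 0.1266 0.0882] yaw_y -6.73 F [3.  1.7 3.4] M [ 0.356 -0.718  0.746] w 0.0446 60.852890610694885
```

It came snug at a yaw near 20°, where the moment went from 0.15 to 0.77 N m. I'll carry on to just short of the slot and look.

Call:
step_arm([
  {"rx":0,"ry":0,"rz":3,"dx":0,"dy":0,"dz":0,"gripper":-0.2},
  {"rx":0,"ry":0,"rz":3,"dx":0,"dy":0,"dz":0,"gripper":-0.2},
  {"rx":0,"ry":0,"rz":3,"dx":0,"dy":0,"dz":0,"gripper":-0.2},
  {"rx":0,"ry":0,"rz":3,"dx":0,"dy":0,"dz":0,"gripper":-0.2},
  {"rx":0,"ry":0,"rz":3,"dx":0,"dy":0,"dz":0,"gripper":-0.2},
  {"rx":0,"ry":0,"rz":3,"dx":0,"dy":0,"dz":0,"gripper":-0.2},
  {"rx":0,"ry":0,"rz":1,"dx":0,"dy":0,"dz":0,"gripper":-0.2},
])

```text
clock: 8.25
tcp_pos: [0.559, 0.1264, 0.0881]
orientation: [2.658, 1.671, 0.006]
contact_force: [6.0, 2.3, 2.1]
grip_width: 0.0448
gripper_force: 61.0
```

```bash
python3 s.py
python3 - <<'E'
from h import *
p,q=pose(); c=cam("wrist"); im=r.grab_frame("wrist"); np.savez("c4.npz",K=c[0],M=c[1],t=c[2])
u,v=proj("wrist",(.5575,.127,.09),c).astype(int); print(u,v,r.get_obs()["joints"].round(2))
v0=min(v-75,330);print("origin",u-100,v0)
cv2.imwrite("pics/w4c.png",cv2.resize(im[v0:v0+150,u-100:u+100],None,fx=4,fy=4,interpolation=cv2.INTER_CUBIC))
E
```

```text
8.25 [0.559  0.1264 0.0881] yaw_y -25.69 F [6.  2.3 2.1] M [ 0.342 -1.226  0.782] w 0.0448 60.97762048244476
314 352 [-0.83  0.62  0.68  1.97 -0.57  0.74 -0.27]
origin 214 277
```

View pics/w4c.png

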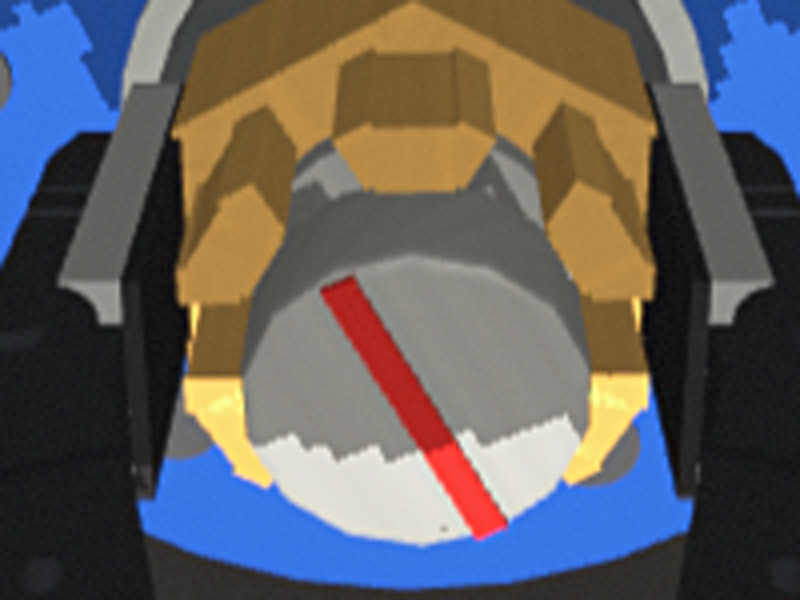

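The line's ends are at crop (338,285) and (490,530), and the nut's slots lie at ±30° to tool x. Computing the remaining angle.

Run:
```python
from h import *
d=np.load("c4.npz");c=(d["K"],d["M"],d["t"]);p,q=pose()
f=lambda u,v,z: q.inv().apply(ray("wrist",214+u/4,277+v/4,z,c)-p)*1000
a,b=f(338,285,.106),f(490,530,.106);print(a.round(1),b.round(1),np.linalg.norm(a-b),"angle to x",np.degrees(np.arctan2((a-b)[1],(a-b)[0])))
# hex upper corners
k=[f(175,132,.083),f(413,0,.083),f(656,128,.083)]; print(np.round(k,1)); 
for i in(0,1): e=k[i+1]-k[i];print(np.degrees(np.arctan2(e[1],e[0])),np.linalg.norm(e))
e=k[2]-k[0];print(np.degrees(np.arctan2(e[1],e[0])))
```

```text
[ 13.   -6.6 -17.9] [-11.7   6.1 -17.9] 27.704763549060402 angle to x -27.113863762293196
[[ 13.6 -23.    5.1]
 [ 27.3  -0.6   5.2]
 [ 14.   22.4   5.2]]
58.70858540926739 26.309651211994428
120.02373261505603 26.55152978120078
89.52169182685341
```

About 2.9° remain, plus roughly 0.5° for the spring-back: turn 3.3°, release and rise.

Call:
step_arm([
  {"rx":0,"ry":0,"rz":1.7,"dx":0,"dy":0,"dz":0,"gripper":-0.2},
  {"rx":0,"ry":0,"rz":1.6,"dx":0,"dy":0,"dz":0,"gripper":-0.2},
  {"rx":0,"ry":0,"rz":0,"dx":0,"dy":0,"dz":0,"gripper":-0.2},
  {"rx":0,"ry":0,"rz":0,"dx":0,"dy":0,"dz":0,"gripper":1},
  {"rx":0,"ry":0,"rz":0,"dx":0,"dy":0,"dz":0,"gripper":1},
  {"rx":0,"ry":0,"rz":0,"dx":0,"dy":0,"dz":0,"gripper":1},
  {"rx":0,"ry":0,"rz":0,"dx":0,"dy":0,"dz":-30,"gripper":1},
  {"rx":0,"ry":0,"rz":0,"dx":0,"dy":0,"dz":-40,"gripper":1},
  {"rx":0,"ry":0,"rz":0,"dx":0,"dy":0,"dz":0,"gripper":1},
  {"rx":0,"ry":0,"rz":0,"dx":0,"dy":0,"dz":0,"gripper":1},
])

```text
clock: 9.55
tcp_pos: [0.5563, 0.1256, 0.1568]
orientation: [-2.707, -1.593, 0.001]
contact_force: [0.1, 0.3, -1.2]
grip_width: 0.0853
gripper_force: 0.0
```

```bash
python3 s.py
python3 - <<'E'
from h import *
p,q=pose(); c=cam("wrist"); im=r.grab_frame("wrist"); np.savez("c5.npz",K=c[0],M=c[1],t=c[2])
u,v=proj("wrist",(.5575,.127,.09),c).astype(int); print(u,v)
v0=v-75;print("origin",u-90,v0)
cv2.imwrite("pics/w5c.png",cv2.resize(im[v0:v0+130,u-90:u+90],None,fx=4.4,fy=4.4,interpolation=cv2.INTER_CUBIC))
E
```

```text
9.55 [0.5563 0.1256 0.1568] yaw_y -29.07 F [ 0.1  0.3 -1.2] M [-0.011  0.049 -0.04 ] w 0.0853 0.0
319 271
origin 229 196
```

View pics/w5c.png

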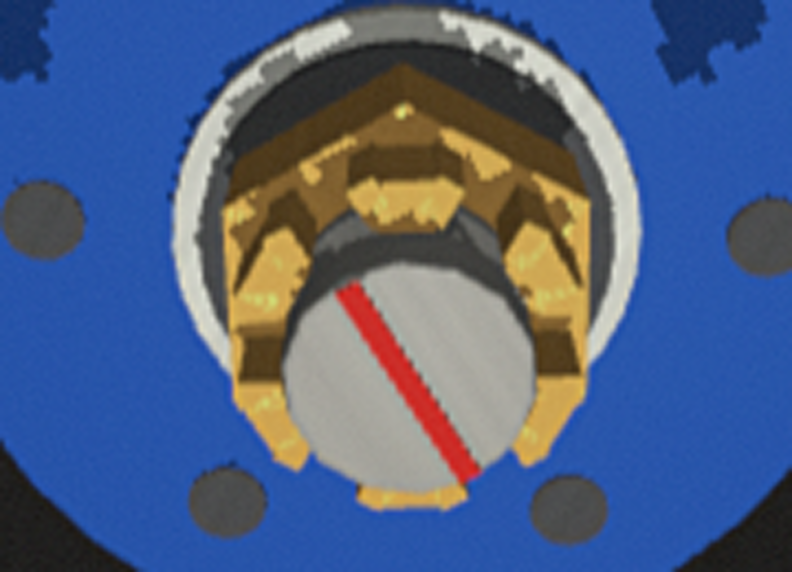

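The hexagon and line can be measured here: line ends at crop (348,290) and (468,477), hexagon corners at (222,208) and (590,202). I'll check the residual, then head for the pin.

Run:
```python
from h import *
d=np.load("c5.npz");c=(d["K"],d["M"],d["t"]);p,q=pose()
f=lambda u,v,z: q.inv().apply(ray("wrist",229+u/4.4,196+v/4.4,z,c)-p)*1000
a,b=f(348,290,.106),f(468,477,.106);la=np.degrees(np.arctan2((a-b)[1],(a-b)[0]));print(((a+b)/2).round(1),la)
k=[f(224,206,.083),f(404,100,.083),f(590,202,.083)];print(np.round(k,1))
e=k[2]-k[0];print("nut",np.degrees(np.arctan2(e[1],e[0]))-90, "target -30 vs", la-(np.degrees(np.arctan2(e[1],e[0]))-90))
m=(a+b)/2; print("axis world",p+q.apply(m/1000))
```

```text
[ 2.6  1.9 50.4] -30.3583414792046
[[ 16.1 -21.   73.4]
 [ 29.8   1.4  73.4]
 [ 16.6  24.7  73.4]]
nut -0.7150278000465846 target -30 vs -29.643313679158016
axis world [0.5588616  0.12684524 0.106     ]
```

Call:
step_arm([
  {"rx":0,"ry":0,"rz":0,"dx":0,"dy":0,"dz":-30,"gripper":1},
  {"rx":0,"ry":0,"rz":0,"dx":-45,"dy":22.1,"dz":0,"gripper":1},
  {"rx":0,"ry":0,"rz":0,"dx":-45,"dy":22.1,"dz":0,"gripper":1},
  {"rx":0,"ry":0,"rz":0,"dx":-45,"dy":22.1,"dz":0,"gripper":1},
  {"rx":0,"ry":0,"rz":0,"dx":-45,"dy":22.1,"dz":0,"gripper":1},
  {"rx":0,"ry":0,"rz":0,"dx":-45,"dy":22.1,"dz":0,"gripper":1},
  {"rx":0,"ry":0,"rz":0,"dx":-45,"dy":22.1,"dz":0,"gripper":1},
  {"rx":0,"ry":0,"rz":0,"dx":-45,"dy":22.1,"dz":0,"gripper":1},
  {"rx":0,"ry":0,"rz":0,"dx":-45,"dy":22.1,"dz":0,"gripper":1},
  {"rx":0,"ry":0,"rz":0,"dx":-45,"dy":22.1,"dz":0,"gripper":1},
  {"rx":0,"ry":0,"rz":-10.6,"dx":0,"dy":0,"dz":5,"gripper":1},
  {"rx":0,"ry":0,"rz":-10.6,"dx":0,"dy":0,"dz":5,"gripper":1},
  {"rx":0,"ry":0,"rz":-10.6,"dx":0,"dy":0,"dz":5,"gripper":1},
  {"rx":0,"ry":0,"rz":-10.6,"dx":0,"dy":0,"dz":5,"gripper":1},
  {"rx":0,"ry":0,"rz":-10.6,"dx":0,"dy":0,"dz":5,"gripper":1},
  {"rx":0,"ry":0,"rz":-10.6,"dx":0,"dy":0,"dz":5,"gripper":1},
  {"rx":0,"ry":0,"rz":-10.6,"dx":0,"dy":0,"dz":5,"gripper":1},
  {"rx":0,"ry":0,"rz":-10.6,"dx":0,"dy":0,"dz":5,"gripper":1},
  {"rx":0,"ry":0,"rz":-10.6,"dx":0,"dy":0,"dz":10,"gripper":1},
  {"rx":0,"ry":0,"rz":0,"dx":0,"dy":0,"dz":0,"gripper":1},
])

```text
clock: 12.1
tcp_pos: [0.5327, -0.3245, 0.1354]
orientation: [-0.647, -3.071, -0.002]
contact_force: [1.1, -0.1, -0.5]
grip_width: 0.0853
gripper_force: 0.0
```

```bash
python3 s.py
cat > pin.py <<'E'
from h import *
import sys
p,q=pose(); c=cam("wrist"); im=r.grab_frame("wrist"); cv2.imwrite("pics/"+sys.argv[1],im)
hsv=cv2.cvtColor(im,cv2.COLOR_BGR2HSV)
m=(((hsv[...,0]<6)|(hsv[...,0]>174))&(hsv[...,1]>150)).astype(np.uint8)
for k in cv2.findContours(m,0,2)[0]:
    if cv2.contourArea(k)>150:
        (a,b),s,an=cv2.minAreaRect(k); w=ray("wrist",a,b,.02,c); print((a,b),s,an,w.round(4),"tool",(q.inv().apply(w-p)*1000).round(1))
E
python3 pin.py w6.png; python3 -c "
from h import *; print(r.get_obs()['joints'].round(2))"
```

```text
12.1 [ 0.5327 -0.3245  0.1354] yaw_y 66.21 F [ 1.1 -0.1 -0.5] M [-0.004  0.024  0.002] w 0.0853 0.0
(318.0, 242.5) (51.0, 18.0) 90.0 [ 0.5337 -0.3222  0.02  ] tool [ -0.5   2.4 115.4]
(595.0792846679688, 153.7865753173828) (28.792314529418945, 73.19076538085938) 69.775146484375 [ 0.5494 -0.1423  0.02  ] tool [ 57.7 173.4 115.8]
[ 0.21  0.54  0.32  1.8  -0.22  0.84  1.79]
```

View pics/w6.png

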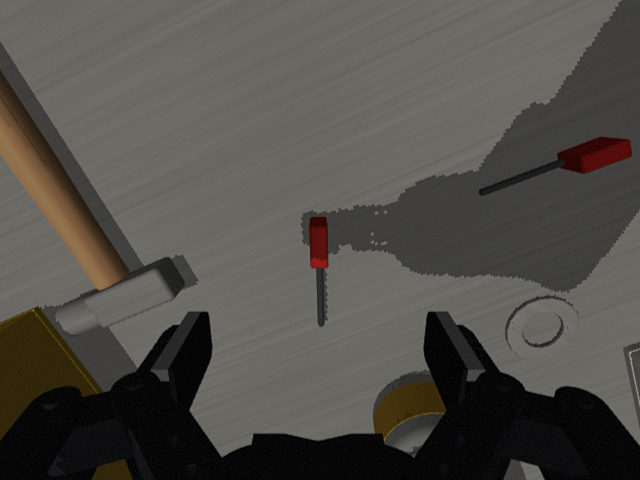

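The pin lies between the fingers: head (318,242), nose (321,326). I'll compute the exact offset and yaw.

Run:
```python
from h import *
p,q=pose();c=cam("wrist");im=cv2.imread("pics/w6.png");hsv=cv2.cvtColor(im,cv2.COLOR_BGR2HSV)
m=(((hsv[...,0]<6)|(hsv[...,0]>174))&(hsv[...,1]>150)).astype(np.uint8)
for v in range(216,270,4): 
    x=np.nonzero(m[v,300:340])[0]; print(v,x.min()+300 if len(x) else 0,x.max()+300 if len(x) else 0,im[v,318].tolist())
T=lambda u,v,z:(q.inv().apply(ray("wrist",u,v,z,c)-p)*1000).round(1)
print("nose",T(321,326,.006),"shaft",T(319.5,272,.006)," back top",T(318,217,.026),"front top",T(318.5,260,.026))
```

```text
216 0 0 [48, 53, 58]
220 310 326 [2, 6, 48]
224 310 326 [3, 7, 48]
228 310 326 [9, 14, 81]
232 310 326 [11, 13, 87]
236 310 327 [16, 20, 89]
240 310 327 [10, 18, 87]
244 310 327 [13, 13, 87]
248 310 327 [22, 22, 91]
252 310 327 [17, 18, 89]
256 311 327 [14, 14, 87]
260 311 327 [23, 31, 144]
264 311 327 [24, 25, 139]
268 317 322 [34, 35, 83]
nose [-73.8   4.8 129.9] shaft [-28.6   3.6 130. ]  back top [ 18.7   2.4 110.1] front top [-10.9   2.8 110. ]
```

Call:
step_arm([
  {"rx":0,"ry":0,"rz":-1.5,"dx":-2.2,"dy":0.6,"dz":25,"gripper":1},
  {"rx":0,"ry":0,"rz":0,"dx":0,"dy":0,"dz":30,"gripper":0.2},
  {"rx":0,"ry":0,"rz":0,"dx":0,"dy":0,"dz":30,"gripper":0},
  {"rx":0,"ry":0,"rz":0,"dx":0,"dy":0,"dz":17,"gripper":0},
  {"rx":0,"ry":0,"rz":0,"dx":0,"dy":0,"dz":7.8,"gripper":0},
  {"rx":0,"ry":0,"rz":0,"dx":0,"dy":0,"dz":0,"gripper":-0.3},
  {"rx":0,"ry":0,"rz":0,"dx":0,"dy":0,"dz":0,"gripper":-1},
  {"rx":0,"ry":0,"rz":0,"dx":0,"dy":0,"dz":0,"gripper":-1},
  {"rx":0,"ry":0,"rz":0,"dx":0,"dy":0,"dz":0,"gripper":-1},
  {"rx":0,"ry":0,"rz":0,"dx":0,"dy":0,"dz":0,"gripper":-1},
], grip_force=30)

```text
clock: 13.4
tcp_pos: [0.5369, -0.3259, 0.0286]
orientation: [0.604, 3.081, -0.001]
contact_force: [-0.1, 0.5, 6.6]
grip_width: 0.0111
gripper_force: 33.7
```

```bash
python3 s.py
```

```text
13.4 [ 0.5369 -0.3259  0.0286] yaw_y 67.82 F [-0.1  0.5  6.6] M [0.086 0.117 0.017] w 0.0111 33.673104643821716
```

The tips touch the table lightly. I'll regrip 6 mm higher and 3 mm farther back for clearance at the nut, then lift.

Call:
step_arm([
  {"rx":0,"ry":0,"rz":0,"dx":0,"dy":0,"dz":-3,"gripper":-0.4},
  {"rx":0,"ry":0,"rz":0,"dx":0,"dy":0,"dz":0,"gripper":-0.4},
  {"rx":0,"ry":0,"rz":0,"dx":3,"dy":0,"dz":-6,"gripper":-0.4},
  {"rx":0,"ry":0,"rz":0,"dx":0,"dy":0,"dz":0,"gripper":-1},
  {"rx":0,"ry":0,"rz":0,"dx":0,"dy":0,"dz":0,"gripper":-1},
  {"rx":0,"ry":0,"rz":0,"dx":0,"dy":0,"dz":0,"gripper":-1},
  {"rx":0,"ry":0,"rz":0,"dx":0,"dy":0,"dz":0,"gripper":-1},
])

```text
clock: 14.28
tcp_pos: [0.5333, -0.3244, 0.0371]
orientation: [-0.604, -3.083, -0.0]
contact_force: [-2.1, 0.8, 6.0]
grip_width: 0.0113
gripper_force: 30.7
```

```bash
python3 s.py
python3 - <<'E'
from h import *
p,q=pose();c=cam("wrist");print(r.camera_info("wrist"));im=r.grab_frame("wrist");np.savez("c7.npz",K=c[0],M=c[1],t=c[2]);cv2.imwrite("pics/w7full.png",im)
cv2.imwrite("pics/w7.png",cv2.resize(im[230:460,220:420],None,fx=2.6,fy=2.6))
E
```

```text
14.28 [ 0.5333 -0.3244  0.0371] yaw_y 67.82 F [-2.1  0.8  6. ] M [0.203 0.434 0.006] w 0.0113 30.748250484466553
{'mtx': array([[375.34243454,   0.        , 317.45920001],
       [  0.        , 375.34243454, 237.12859827],
       [  0.        ,   0.        ,   1.        ]]), 'rvec': array([-2.36888602, -1.59336209, -0.26574484]), 'tvec': array([ 0.09727692, -0.55427053, -0.0241819 ])}
```

View pics/w7.png

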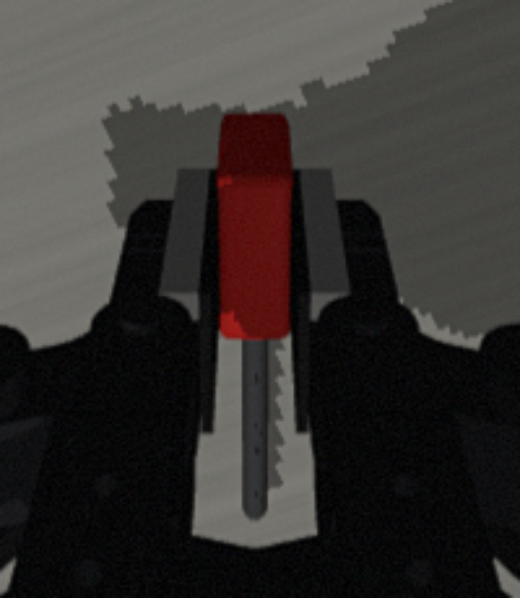

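The pin is held squarely, with its head between the pads and its shaft straight ahead. Lifting now; I'll carry it over the nut to the left (+y) side and turn it to the hole's direction.

Call:
step_arm([
  {"rx":0,"ry":0,"rz":0,"dx":0,"dy":0,"dz":-20,"gripper":-1},
  {"rx":0,"ry":0,"rz":0,"dx":0,"dy":0,"dz":-40,"gripper":-1},
  {"rx":0,"ry":0,"rz":0,"dx":0,"dy":0,"dz":-50,"gripper":-1},
  {"rx":0,"ry":0,"rz":0,"dx":0,"dy":0,"dz":-50,"gripper":-1},
  {"rx":0,"ry":0,"rz":0,"dx":16.2,"dy":44.3,"dz":0,"gripper":-1},
  {"rx":0,"ry":0,"rz":0,"dx":16.2,"dy":44.3,"dz":0,"gripper":-1},
  {"rx":0,"ry":0,"rz":0,"dx":16.2,"dy":44.3,"dz":0,"gripper":-1},
  {"rx":0,"ry":0,"rz":0,"dx":16.2,"dy":44.3,"dz":0,"gripper":-1},
  {"rx":0,"ry":0,"rz":0,"dx":16.2,"dy":44.3,"dz":0,"gripper":-1},
  {"rx":0,"ry":0,"rz":0,"dx":16.2,"dy":44.3,"dz":0,"gripper":-1},
  {"rx":0,"ry":0,"rz":0,"dx":16.2,"dy":44.3,"dz":0,"gripper":-1},
  {"rx":0,"ry":0,"rz":0,"dx":16.2,"dy":44.3,"dz":0,"gripper":-1},
  {"rx":0,"ry":0,"rz":0,"dx":16.2,"dy":44.3,"dz":0,"gripper":-1},
  {"rx":0,"ry":0,"rz":0,"dx":16.2,"dy":44.3,"dz":0,"gripper":-1},
  {"rx":0,"ry":0,"rz":0,"dx":16.2,"dy":44.3,"dz":0,"gripper":-1},
  {"rx":0,"ry":0,"rz":0,"dx":16.2,"dy":44.3,"dz":0,"gripper":-1},
  {"rx":0,"ry":0,"rz":0,"dx":0,"dy":0,"dz":0,"gripper":-1},
])

```text
clock: 16.45
tcp_pos: [0.5531, 0.2469, 0.1974]
orientation: [0.593, 3.085, 0.004]
contact_force: [-0.5, -0.8, -0.5]
grip_width: 0.0114
gripper_force: 29.9
```

Call:
step_arm([
  {"rx":0,"ry":0,"rz":9.4,"dx":0,"dy":0,"dz":0,"gripper":-1},
  {"rx":0,"ry":0,"rz":9.4,"dx":0,"dy":0,"dz":0,"gripper":-1},
  {"rx":0,"ry":0,"rz":9.4,"dx":0,"dy":0,"dz":0,"gripper":-1},
  {"rx":0,"ry":0,"rz":9.4,"dx":0,"dy":0,"dz":0,"gripper":-1},
  {"rx":0,"ry":0,"rz":9.4,"dx":0,"dy":0,"dz":0,"gripper":-1},
  {"rx":0,"ry":0,"rz":9.4,"dx":0,"dy":0,"dz":0,"gripper":-1},
  {"rx":0,"ry":0,"rz":9.4,"dx":0,"dy":0,"dz":0,"gripper":-1},
  {"rx":0,"ry":0,"rz":0,"dx":0,"dy":0,"dz":0,"gripper":-1},
  {"rx":0,"ry":0,"rz":0,"dx":0,"dy":0,"dz":0,"gripper":-1},
])

```text
clock: 17.58
tcp_pos: [0.5541, 0.2409, 0.1969]
orientation: [2.179, 2.263, 0.001]
contact_force: [-0.6, -1.2, -1.1]
grip_width: 0.0111
gripper_force: 29.9
```

```bash
python3 s.py
python3 - <<'E'
from h import *
for n in("side","wrist","top"): cv2.imwrite(f"pics/a8{n}.png",r.grab_frame(n))
p,q=pose();print(q.as_matrix().round(4).tolist(),r.get_obs()["joints"].round(2))
W=cv2.imread("pics/a8wrist.png");S=cv2.imread("pics/a8side.png")
g=p+q.apply([-.0023,0,.0241]);u,v=proj("side",g).astype(int);print("side crop origin",u-60,v-50)
a=cv2.resize(W[180:480,180:460],(560,600));b=cv2.resize(S[v-50:v+100,u-30:u+30],(240,600),interpolation=cv2.INTER_CUBIC);cv2.imwrite("pics/w8.png",np.hstack([a,b]))
E
```

```text
17.57 [0.5541 0.2409 0.1969] yaw_y 2.18 F [-0.6 -1.2 -1.1] M [ 0.01   0.027 -0.054] w 0.0111 29.90039885044098
[[-0.0366, 0.9993, 0.0001], [0.9993, 0.0366, 0.0002], [0.0002, 0.0001, -1.0]] [-0.86  0.45  0.46  1.81 -0.24  0.94 -0.26]
side crop origin 234 82
```

View pics/w8.png

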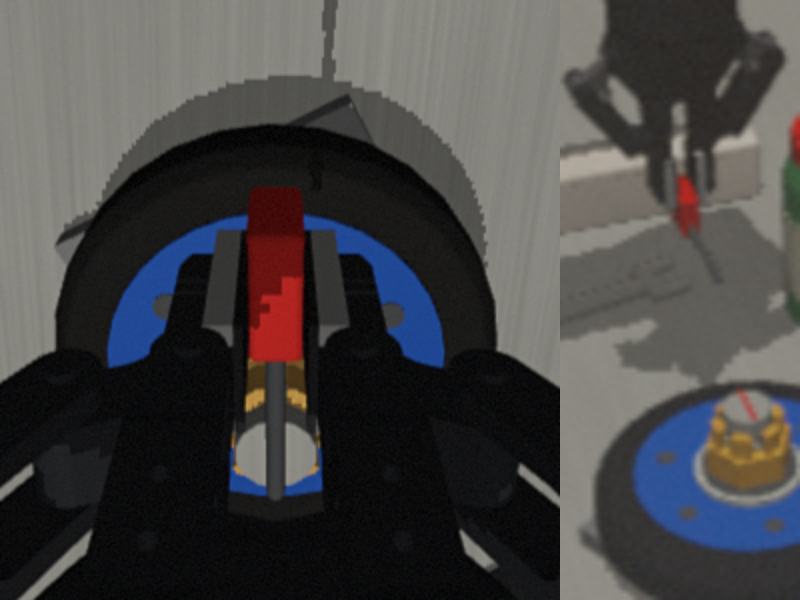

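The shaft runs straight over the axle, covering the red line. Fingers, shaft and slot are all centred near crop x = 276, the axle near 278. By calculation the pin line misses the axis by 0.5 mm in x and by about 0.7° in yaw. I'll correct both and lower to hole height (TCP z 0.121). That was my last picture, so the rest is by numbers and force.

Call:
step_arm([
  {"rx":0,"ry":0,"rz":0.5,"dx":0,"dy":1.5,"dz":0,"gripper":-1},
  {"rx":0,"ry":0,"rz":0,"dx":0,"dy":0,"dz":30,"gripper":-1},
  {"rx":0,"ry":0,"rz":0,"dx":0,"dy":0,"dz":30,"gripper":-1},
  {"rx":0,"ry":0,"rz":0,"dx":0,"dy":0,"dz":15.6,"gripper":-1},
  {"rx":0,"ry":0,"rz":0,"dx":0,"dy":0,"dz":0,"gripper":-1},
  {"rx":0,"ry":0,"rz":0,"dx":0,"dy":0,"dz":0,"gripper":-1},
  {"rx":0,"ry":0,"rz":0,"dx":0,"dy":0,"dz":0,"gripper":-1},
])

```text
clock: 18.6
tcp_pos: [0.5562, 0.2417, 0.122]
orientation: [2.191, 2.251, 0.003]
contact_force: [-0.0, -0.4, 0.1]
grip_width: 0.0108
gripper_force: 29.9
```

```bash
python3 s.py
python3 - <<'E'
from h import *
p,q=pose();c=cam("wrist");im=r.grab_frame("wrist");cv2.imwrite("pics/w9.png",im)
d=-q.as_matrix()[:,0]; print("dir",d.round(4),"yaw",np.degrees(np.arctan2(d[1],d[0])),"x at axis",p[0]+d[0]/d[1]*(.1253-p[1]))
for n,w in(("axle top",(.5588,.1253,.106)),("nose",p+q.apply([-.0733,0,.0311])),("shaft root",p+q.apply([-.018,0,.0311]))): print(n,proj("wrist",w,c).round(1))
hsv=cv2.cvtColor(im,cv2.COLOR_BGR2HSV)
# row profiles: H,S,V class string across columns
def ch(x):
    h,s,v=map(int,x)
    return 'B' if 100<h<130 and s>110 else 'R' if (h<7 or h>173) and s>110 else 'y' if 8<=h<35 and s>80 else '#' if v<35 else 'o' if v<75 else '.'
for v in range(290,480,5): print(v,"".join(ch(hsv[v,u]) for u in range(270,370)))
E
```

```text
18.6 [0.5562 0.2417 0.122 ] yaw_y 1.53 F [-0.  -0.4  0.1] M [ 0.012 -0.04   0.011] w 0.0108 29.899142682552338
dir [ 0.0267 -0.9996 -0.001 ] yaw -88.47170367197305 x at axis 0.5593266147333176
axle top [315.3 521. ]
nose [316.4 432.4]
shaft root [316.3 341.3]
290 ###y#y#B############y##y#yy#######RRRRRRRRRRRRRRRRRRRRRRRRRRRRR##y########R#############R#R##B###ooo
295 B############BR##y#ooooooooooo##yRRRRRRRRRRRRRRRRRRRRRRRRRRRRRR###ooooooooooo###R#R################B
300 y#y##y#########B##oooooooooooo##RRRRRRRRRRRRRRRRRRRRRRRRRRRRRRRyB#oooooooooooo########B#####ByBy###y
305 #################ooooooooooooo#BBRRRRRRRRRRRRRRRRRRRRRRRRRRRRR####ooooooooooooo#######y##y######B###
310 ######B##BB#####ooooooooooooo###BRRRRRRRRRRRRRRRRRRRRRRRRRRRRRR####ooooooooooooo####################
315 ##########y##R#oooooooooooooo##B##RRRRRRRRRRRRRRRRRRRRRRRRRRRRy##y#oooooooooooooo#B###############y#
320 ###############ooooooooooooo#####RRRRRRRRRRRRRRRRRRRRRRRRRRRRRRB####ooooooooooooo###################
325 ##############oooooooooooooo#####RRRRRRRRRRRRRRRRRRRRRRRRRRRRRy#####oooooooooooooo##################

[... 2449 characters left out ...]
####################yB#################y########B###y#B#####B#####y##R
450 #####B####By#####B#################B###############B#############B#####y########################y###
455 ########################################B##########y####R#####################B##B#################B
460 ######y##########B####B#############y##y###B###########B##y######################B#####y#B##########
465 #########B####B##B################################y#####B###########y##########y#####yB########B####
470 B############################B#####y#####################################y#########################y
475 #############################R###RB####y#############y########################y##B###y#####B###B####
```

The nose and shaft are centred (u ≈ 317), 22 mm short of the crown, and clear. I'll trim by 0.4 and 0.9 mm and advance gently with force checks.

Call:
step_arm([
  {"rx":0,"ry":0,"rz":0,"dx":0,"dy":-0.4,"dz":0.9,"gripper":-1},
  {"rx":0,"ry":0,"rz":0,"dx":-10,"dy":0,"dz":0,"gripper":-1},
  {"rx":0,"ry":0,"rz":0,"dx":-8,"dy":0,"dz":0,"gripper":-1},
  {"rx":0,"ry":0,"rz":0,"dx":-4,"dy":0,"dz":0,"gripper":-1},
  {"rx":0,"ry":0,"rz":0,"dx":0,"dy":0,"dz":0,"gripper":-1},
  {"rx":0,"ry":0,"rz":0,"dx":0,"dy":0,"dz":0,"gripper":-1},
])

```text
clock: 19.4
tcp_pos: [0.5557, 0.2197, 0.12]
orientation: [-2.191, -2.251, -0.0]
contact_force: [0.6, -1.1, -0.2]
grip_width: 0.0108
gripper_force: 29.9
```

```bash
python3 s.py
```

```text
19.4 [0.5557 0.2197 0.12  ] yaw_y 1.54 F [ 0.6 -1.1 -0.2] M [0.039 0.059 0.021] w 0.0108 29.899315237998962
```

Call:
step_arm([
  {"rx":0,"ry":0,"rz":0,"dx":-2,"dy":0,"dz":0,"gripper":-1},
  {"rx":0,"ry":0,"rz":0,"dx":-2,"dy":0,"dz":0,"gripper":-1},
  {"rx":0,"ry":0,"rz":0,"dx":-2,"dy":0,"dz":0,"gripper":-1},
  {"rx":0,"ry":0,"rz":0,"dx":0,"dy":0,"dz":0,"gripper":-1},
])

```text
clock: 19.9
tcp_pos: [0.5559, 0.2131, 0.12]
orientation: [2.192, 2.25, -0.0]
contact_force: [-0.4, 0.4, -0.2]
grip_width: 0.0114
gripper_force: 29.9
```

```bash
python3 s.py
```

```text
19.9 [0.5559 0.2131 0.12  ] yaw_y 1.51 F [-0.4  0.4 -0.2] M [ 0.042  0.014 -0.033] w 0.0114 29.898894131183624
```

Call:
step_arm([
  {"rx":0,"ry":0,"rz":0,"dx":-2,"dy":0,"dz":0,"gripper":-1},
  {"rx":0,"ry":0,"rz":0,"dx":0,"dy":0,"dz":0,"gripper":-1},
  {"rx":0,"ry":0,"rz":0,"dx":0,"dy":0,"dz":0,"gripper":-1},
])

```text
clock: 20.27
tcp_pos: [0.5559, 0.2114, 0.12]
orientation: [-2.192, -2.251, -0.0]
contact_force: [-0.0, -0.3, -0.7]
grip_width: 0.011
gripper_force: 29.9
```

```bash
python3 s.py
```

```text
20.27 [0.5559 0.2114 0.12  ] yaw_y 1.53 F [-0.  -0.3 -0.7] M [ 0.04   0.036 -0.026] w 0.011 29.899175763130188
```

Call:
step_arm([
  {"rx":0,"ry":0,"rz":0,"dx":0,"dy":0.4,"dz":-0.9,"gripper":-1},
  {"rx":0,"ry":0,"rz":0,"dx":-2,"dy":0,"dz":0,"gripper":-1},
  {"rx":0,"ry":0,"rz":0,"dx":-1,"dy":0,"dz":0,"gripper":-1},
  {"rx":0,"ry":0,"rz":0,"dx":0,"dy":0,"dz":0,"gripper":-1},
])

```text
clock: 20.78
tcp_pos: [0.5564, 0.2082, 0.1209]
orientation: [-2.192, -2.251, 0.0]
contact_force: [0.0, 0.9, -1.3]
grip_width: 0.0109
gripper_force: 29.9
```

```bash
python3 s.py
```

```text
20.77 [0.5564 0.2082 0.1209] yaw_y 1.51 F [ 0.   0.9 -1.3] M [-0.03  -0.005  0.016] w 0.0109 29.89916503429413
```

Call:
step_arm([
  {"rx":0,"ry":0,"rz":0,"dx":-2,"dy":0,"dz":0,"gripper":-1},
  {"rx":0,"ry":0,"rz":0,"dx":-1,"dy":0,"dz":0,"gripper":-1},
  {"rx":0,"ry":0,"rz":0,"dx":0,"dy":0,"dz":0,"gripper":-1},
])

```text
clock: 21.15
tcp_pos: [0.5564, 0.2053, 0.1209]
orientation: [2.192, 2.251, -0.0]
contact_force: [1.4, 0.8, -0.3]
grip_width: 0.0111
gripper_force: 29.9
```

```bash
python3 s.py
```

```text
21.15 [0.5564 0.2053 0.1209] yaw_y 1.52 F [ 1.4  0.8 -0.3] M [ 0.029 -0.044 -0.016] w 0.0111 29.89912748336792
```

Call:
step_arm([
  {"rx":0,"ry":0,"rz":0,"dx":-2,"dy":0,"dz":0,"gripper":-1},
  {"rx":0,"ry":0,"rz":0,"dx":-2,"dy":0,"dz":0,"gripper":-1},
  {"rx":0,"ry":0,"rz":0,"dx":0,"dy":0,"dz":0,"gripper":-1},
])

```text
clock: 21.52
tcp_pos: [0.5566, 0.2011, 0.1209]
orientation: [2.192, 2.25, -0.0]
contact_force: [-0.4, -0.3, -1.0]
grip_width: 0.0109
gripper_force: 29.9
```

```bash
python3 s.py
```

```text
21.52 [0.5566 0.2011 0.1209] yaw_y 1.51 F [-0.4 -0.3 -1. ] M [0.036 0.007 0.003] w 0.0109 29.89908903837204
```

The nose is about 12 mm into the axle with no resistance. Continuing.

Call:
step_arm([
  {"rx":0,"ry":0,"rz":0,"dx":-3,"dy":0,"dz":0,"gripper":-1},
  {"rx":0,"ry":0,"rz":0,"dx":-3,"dy":0,"dz":0,"gripper":-1},
  {"rx":0,"ry":0,"rz":0,"dx":-3,"dy":0,"dz":0,"gripper":-1},
  {"rx":0,"ry":0,"rz":0,"dx":0,"dy":0,"dz":0,"gripper":-1},
])

```text
clock: 22.02
tcp_pos: [0.5568, 0.192, 0.1209]
orientation: [2.192, 2.25, -0.0]
contact_force: [0.3, -0.4, -0.9]
grip_width: 0.0109
gripper_force: 29.9
```

```bash
python3 s.py
```

```text
22.02 [0.5568 0.192  0.1209] yaw_y 1.49 F [ 0.3 -0.4 -0.9] M [ 0.065 -0.03  -0.074] w 0.0109 29.899326860904694
```

Call:
step_arm([
  {"rx":0,"ry":0,"rz":0,"dx":-3,"dy":0,"dz":0,"gripper":-1},
  {"rx":0,"ry":0,"rz":0,"dx":-3,"dy":0,"dz":0,"gripper":-1},
  {"rx":0,"ry":0,"rz":0,"dx":-3,"dy":0,"dz":0,"gripper":-1},
  {"rx":0,"ry":0,"rz":0,"dx":0,"dy":0,"dz":0,"gripper":-1},
])

```text
clock: 22.52
tcp_pos: [0.5571, 0.183, 0.1209]
orientation: [2.192, 2.25, -0.0]
contact_force: [0.2, 0.0, -1.3]
grip_width: 0.0107
gripper_force: 29.9
```

```bash
python3 s.py
```

```text
22.52 [0.5571 0.183  0.1209] yaw_y 1.49 F [ 0.2  0.  -1.3] M [-0.027 -0.01  -0.035] w 0.0107 29.89936262369156
```

Call:
step_arm([
  {"rx":0,"ry":0,"rz":0,"dx":-3,"dy":0,"dz":0,"gripper":-1},
  {"rx":0,"ry":0,"rz":0,"dx":-3,"dy":0,"dz":0,"gripper":-1},
  {"rx":0,"ry":0,"rz":0,"dx":-3,"dy":0,"dz":0,"gripper":-1},
  {"rx":0,"ry":0,"rz":0,"dx":0,"dy":0,"dz":0,"gripper":-1},
])

```text
clock: 23.02
tcp_pos: [0.5573, 0.174, 0.1209]
orientation: [2.192, 2.25, -0.0]
contact_force: [0.4, 0.5, -1.8]
grip_width: 0.0111
gripper_force: 29.9
```

```bash
python3 s.py
```

```text
23.02 [0.5573 0.174  0.1209] yaw_y 1.49 F [ 0.4  0.5 -1.8] M [ 0.036  0.039 -0.011] w 0.0111 29.899156987667084
```

Call:
step_arm([
  {"rx":0,"ry":0,"rz":0,"dx":-2,"dy":0,"dz":0,"gripper":-1},
  {"rx":0,"ry":0,"rz":0,"dx":-2,"dy":0,"dz":0,"gripper":-1},
  {"rx":0,"ry":0,"rz":0,"dx":-2,"dy":0,"dz":0,"gripper":-1},
  {"rx":0,"ry":0,"rz":0,"dx":0,"dy":0,"dz":0,"gripper":-1},
])

```text
clock: 23.52
tcp_pos: [0.5575, 0.1682, 0.1209]
orientation: [2.192, 2.25, -0.0]
contact_force: [0.2, 0.3, -0.2]
grip_width: 0.0111
gripper_force: 29.9
```

```bash
python3 s.py
```

```text
23.52 [0.5575 0.1682 0.1209] yaw_y 1.51 F [ 0.2  0.3 -0.2] M [ 0.021 -0.012 -0.008] w 0.0111 29.898844063282013
```

Call:
step_arm([
  {"rx":0,"ry":0,"rz":0,"dx":-1,"dy":0,"dz":0,"gripper":-1},
  {"rx":0,"ry":0,"rz":0,"dx":-1,"dy":0,"dz":0,"gripper":-1},
  {"rx":0,"ry":0,"rz":0,"dx":0,"dy":0,"dz":0,"gripper":-1},
])

```text
clock: 23.9
tcp_pos: [0.5575, 0.1664, 0.1209]
orientation: [-2.192, -2.251, 0.0]
contact_force: [-0.6, -0.4, -1.2]
grip_width: 0.0115
gripper_force: 29.9
```

```bash
python3 s.py
```

```text
23.9 [0.5575 0.1664 0.1209] yaw_y 1.53 F [-0.6 -0.4 -1.2] M [-0.017  0.    -0.012] w 0.0115 29.89932954311371
```

Call:
step_arm([
  {"rx":0,"ry":0,"rz":0,"dx":-1,"dy":0,"dz":0,"gripper":-1},
  {"rx":0,"ry":0,"rz":0,"dx":0,"dy":0,"dz":0,"gripper":-1},
])

```text
clock: 24.15
tcp_pos: [0.5575, 0.1654, 0.1209]
orientation: [2.192, 2.251, -0.0]
contact_force: [0.3, -0.1, -0.3]
grip_width: 0.0112
gripper_force: 29.9
```

```bash
python3 s.py
```

```text
24.15 [0.5575 0.1654 0.1209] yaw_y 1.52 F [ 0.3 -0.1 -0.3] M [ 0.017 -0.052 -0.033] w 0.0112 29.89885836839676
```

Call:
step_arm([
  {"rx":0,"ry":0,"rz":0,"dx":-1,"dy":0,"dz":0,"gripper":-1},
  {"rx":0,"ry":0,"rz":0,"dx":0,"dy":0,"dz":0,"gripper":-1},
])

```text
clock: 24.4
tcp_pos: [0.5576, 0.1643, 0.1209]
orientation: [2.192, 2.251, 0.0]
contact_force: [0.5, -0.6, -0.3]
grip_width: 0.0112
gripper_force: 29.9
```

```bash
python3 s.py
```

```text
24.4 [0.5576 0.1643 0.1209] yaw_y 1.52 F [ 0.5 -0.6 -0.3] M [ 0.011  0.04  -0.026] w 0.0112 29.899333119392395
```

Call:
step_arm([
  {"rx":0,"ry":0,"rz":0,"dx":-1,"dy":0,"dz":0,"gripper":-1},
  {"rx":0,"ry":0,"rz":0,"dx":0,"dy":0,"dz":0,"gripper":-1},
])

```text
clock: 24.65
tcp_pos: [0.5576, 0.1633, 0.1209]
orientation: [2.192, 2.251, 0.0]
contact_force: [0.3, -0.6, -0.6]
grip_width: 0.0111
gripper_force: 29.9
```

```bash
python3 s.py
```

```text
24.65 [0.5576 0.1633 0.1209] yaw_y 1.52 F [ 0.3 -0.6 -0.6] M [-0.027  0.014 -0.034] w 0.0111 29.89899516105652
```

Call:
step_arm([
  {"rx":0,"ry":0,"rz":0,"dx":-1,"dy":0,"dz":0,"gripper":-1},
  {"rx":0,"ry":0,"rz":0,"dx":0,"dy":0,"dz":0,"gripper":-1},
])

```text
clock: 24.9
tcp_pos: [0.5576, 0.163, 0.1209]
orientation: [-2.191, -2.251, -0.001]
contact_force: [0.2, 1.2, -0.6]
grip_width: 0.0111
gripper_force: 29.9
```

```bash
python3 s.py
```

```text
24.9 [0.5576 0.163  0.1209] yaw_y 1.56 F [ 0.2  1.2 -0.6] M [0.432 0.009 0.011] w 0.0111 29.91132527589798
```

Call:
step_arm([
  {"rx":0,"ry":0,"rz":0,"dx":-1,"dy":0,"dz":0,"gripper":-1},
  {"rx":0,"ry":0,"rz":0,"dx":0,"dy":0,"dz":0,"gripper":-1},
])

```text
clock: 25.15
tcp_pos: [0.5576, 0.1628, 0.121]
orientation: [-2.19, -2.251, -0.002]
contact_force: [-1.0, 5.9, 0.2]
grip_width: 0.0112
gripper_force: 29.9
```

```bash
python3 s.py
```

```text
25.15 [0.5576 0.1628 0.121 ] yaw_y 1.59 F [-1.   5.9  0.2] M [ 1.262  0.133 -0.032] w 0.0112 29.923091232776642
```

The head has met the nut: y stops at 0.163 and the force rises to 5.9 N. I'll relieve the push, release and rise.

Call:
step_arm([
  {"rx":0,"ry":0,"rz":0,"dx":1.3,"dy":0,"dz":0,"gripper":-1},
  {"rx":0,"ry":0,"rz":0,"dx":0,"dy":0,"dz":0,"gripper":-1},
])

```text
clock: 25.4
tcp_pos: [0.5576, 0.1629, 0.1209]
orientation: [-2.191, -2.251, -0.0]
contact_force: [-0.9, 4.1, -0.2]
grip_width: 0.0109
gripper_force: 30.0
```

```bash
python3 s.py
```

```text
25.4 [0.5576 0.1629 0.1209] yaw_y 1.54 F [-0.9  4.1 -0.2] M [0.862 0.081 0.065] w 0.0109 29.952609837055206
```

Call:
step_arm([
  {"rx":0,"ry":0,"rz":0,"dx":0,"dy":0,"dz":0,"gripper":-0.6},
  {"rx":0,"ry":0,"rz":0,"dx":0,"dy":0,"dz":0,"gripper":-0.3},
  {"rx":0,"ry":0,"rz":0,"dx":0,"dy":0,"dz":0,"gripper":0},
  {"rx":0,"ry":0,"rz":0,"dx":0,"dy":0,"dz":0,"gripper":0},
  {"rx":0,"ry":0,"rz":0,"dx":0,"dy":0,"dz":0,"gripper":0},
  {"rx":0,"ry":0,"rz":0,"dx":0,"dy":0,"dz":-15,"gripper":0},
  {"rx":0,"ry":0,"rz":0,"dx":0,"dy":0,"dz":-30,"gripper":0},
  {"rx":0,"ry":0,"rz":0,"dx":0,"dy":0,"dz":-40,"gripper":0.5},
  {"rx":0,"ry":0,"rz":0,"dx":0,"dy":0,"dz":0,"gripper":0.5},
  {"rx":0,"ry":0,"rz":0,"dx":0,"dy":0,"dz":0,"gripper":0.5},
  {"rx":0,"ry":0,"rz":0,"dx":0,"dy":0,"dz":0,"gripper":0.5},
])

```text
clock: 26.78
tcp_pos: [0.5569, 0.1626, 0.2051]
orientation: [-2.191, -2.251, 0.003]
contact_force: [0.3, 0.5, 0.2]
grip_width: 0.064
gripper_force: 0.0
```

```bash
python3 s.py
python3 - <<'E'
from h import *
p,q=pose();c=cam("wrist");im=r.grab_frame("wrist");cv2.imwrite("pics/w10.png",im)
hsv=cv2.cvtColor(im,cv2.COLOR_BGR2HSV);m=(((hsv[...,0]<7)|(hsv[...,0]>173))&(hsv[...,1]>110)).astype(np.uint8)
for k in cv2.findContours(m,0,2)[0]:
    if cv2.contourArea(k)>60: print(cv2.boundingRect(k),cv2.minAreaRect(k))
ax=np.array([.5588,.1253]);d=-q.as_matrix()[:2,0]
P=lambda s,l,z: proj("wrist",np.append(ax-d*s+l*np.array([-d[1],d[0]]),z),c).round(1)
print("expect head top corners (s 21/51, lat +-6)",[P(s,l,.110) for s in(.021,.051) for l in(-.006,.006)],"axle line",P(.015,0,.106),P(-.015,0,.106))
print("nose expected",P(-.035,0,.09))
def ch(x):
    h,s,v=map(int,x)
    return 'B' if 100<h<130 and s>110 else 'R' if (h<7 or h>173) and s>110 else 'y' if 8<=h<35 and s>80 else '#' if v<35 else 'o' if v<75 else '.'
for v in range(190,400,4): print(v,"".join(ch(hsv[v,u]) for u in range(262,378,2)))
E
```

```text
26.77 [0.5569 0.1626 0.2051] yaw_y 1.54 F [0.3 0.5 0.2] M [ 0.006 -0.014  0.024] w 0.064 0.0
(316, 284, 5, 39) ((318.0, 303.0), (38.0, 4.0), 90.0)
(309, 219, 20, 54) ((318.5, 245.5), (19.0, 53.0), 0.0)
(586, 0, 45, 4) ((608.0, 1.5), (3.0, 44.0), 90.0)
expect head top corners (s 21/51, lat +-6) [array([308.8, 279.3]), array([327.8, 279.4]), array([308.4, 234.3]), array([328.3, 234.3])] axle line [318.3 285.1] [318.2 325.5]
nose expected [318.2 337.2]
190 ########yBBBBBBBBBBBBBBBBBBBBBBBBBBBBBBBBBBBBBBBy#########
194 ####yBBBBBBBBBBBBBBBBBBBBBBBBBBBBBBBBBBBBBBBBBBBBBBB######
198 ##BBBBBBBBBBBBBBBBBBBBBBBBBBBBBBBBBBBBBBBBBBBBBBBBBBBBB###
202 BBBBBBBBBBBBBBBBBBBBBBBBBBBooooooBBBBBBBBBBBBBBBBBBBBBBBBB
206 BBBBBBBBBBBBBBBBBBBBBBBBBBooooooooBBBBBBBBBBBBBBBBBBBBBBBB
210 BBBBBBBBBBBBBBBBBBBBBBBBBB.oooooooBBBBBBBBBBBBBBBBBBBBBBBB
214 BBBBBBBBBBBBBBBBBBBBBBBBBBBBooooBBBBBBBBBBBBBBBBBBBBBBBBBB
218 BBBBBBBBBBBBBBBBBBBBBBBBBBBBBBBBBBBBBBBBBBBBBBBBBBBBBBBBBB
222 BBBBBBBBBBBBBBBBBBBBBBBBoRRRRRRRRBBBBBBBBBBBBBBBBBBBBBBBBB
226 BBBBBBBBBBBBBBBBBBBBBBBBoRRRRRRRRoBBBBBBBBBBBBBBBBBBBBBBBB
230 BBBBBBBBBBBB
[... 1992 characters left out ...]
#o.....
358 ...........o#################################oo...........
362 ...................ooo#############oo.....................
366 ..........................................................
370 ..........................................................
374 ..........................................................
378 ..........................................................
382 ..........................................................
386 ..........................................................
390 ..........................................................
394 ..........................................................
398 ..........................................................
```

Released. The head, line and slot are collinear (u ≈ 318). The front edge of the head looks slightly farther out than predicted, so I'll check numerically whether it slid back or just droops.

Run:
```python
from h import *
p,q=pose();c=cam("wrist");im=cv2.imread("pics/w10.png")
for v in list(range(214,240,1))+list(range(264,290)): print(v,im[v,312:325].mean(0).round().astype(int).tolist(),end="; ")
print()
ax=np.array([.5588,.1253]);d=-q.as_matrix()[:2,0]
S=lambda v,z: 1e3*np.dot(ax-ray("wrist",318,v,z,c)[:2],d)
print("line ends s",S(284,.106),S(323,.106)," head front-top s at z .110/.107/.104",[S(273,z).round(1) for z in(.11,.107,.104)],"rear bottom",[S(219,z).round(1) for z in(.084,.081,.078)],"rear top @229..234",[(v,S(v,.109).round(1)) for v in(228,231,234)])
for n in("side","top"):
    im=r.grab_frame(n);cv2.imwrite(f"pics/b_{n}.png",im);hsv=cv2.cvtColor(im,cv2.COLOR_BGR2HSV);m=(((hsv[...,0]<7)|(hsv[...,0]>173))&(hsv[...,1]>110)).astype(np.uint8)
    P=lambda s,z,l=0: proj(n,np.append(ax-d*s+l*np.array([-d[1],d[0]]),z)).round(1)
    u,v=P(.036,.1).astype(int)
    for k in cv2.findContours(m,0,2)[0]:
        b=cv2.boundingRect(k)
        if abs(b[0]-u)<40 and abs(b[1]-v)<40: print(n,b,cv2.contourArea(k),cv2.minAreaRect(k))
    print(n,"expect ctr",P(.036,.097),"front/rear top",P(.021,.11),P(.051,.11),"line",P(.015,.106),P(-.015,.106))
```

```text
214 [93, 56, 38]; 215 [110, 57, 31]; 216 [121, 59, 26]; 217 [122, 60, 25]; 218 [104, 51, 40]; 219 [39, 21, 59]; 220 [8, 10, 66]; 221 [6, 9, 66]; 222 [10, 12, 66]; 223 [9, 10, 66]; 224 [7, 9, 65]; 225 [8, 9, 64]; 226 [10, 11, 66]; 227 [14, 16, 92]; 228 [22, 25, 130]; 229 [28, 32, 156]; 230 [34, 39, 176]; 231 [38, 42, 186]; 232 [37, 42, 186]; 233 [37, 42, 185]; 234 [36, 41, 185]; 235 [37, 42, 185]; 236 [38, 42, 185]; 237 [37, 41, 185]; 238 [37, 41, 185]; 239 [38, 43, 185]; 264 [37, 41, 185]; 265 [37, 41, 185]; 266 [38, 42, 185]; 267 [36, 41, 185]; 268 [37, 41, 185]; 269 [36, 41, 186]; 270 [35, 39, 186]; 271 [33, 37, 181]; 272 [40, 47, 144]; 273 [53, 61, 68]; 274 [52, 58, 56]; 275 [52, 58, 60]; 276 [52, 55, 56]; 277 [50, 52, 53]; 278 [50, 53, 53]; 279 [50, 52, 53]; 280 [51, 53, 54]; 281 [51, 54, 53]; 282 [58, 61, 60]; 283 [82, 86, 95]; 284 [102, 107, 143]; 285 [107, 114, 167]; 286 [108, 114, 167]; 287 [107, 114, 166]; 288 [108, 114, 165]; 289 [109, 116, 165]; 
line ends s 15.793318715656556 -13.104604565641164  head front-top s at z .110/.107/.104 [np.float64(25.4), np.float64(24.0), np.float64(22.6)] rear bottom [np.float64(53.0), np.float64(52.1), np.float64(51.3)] rear top @229..234 [(228, np.float64(54.6)), (231, np.float64(52.7)), (234, np.float64(50.8))]
side (302, 170, 11, 17) 53.5 ((306.3113098144531, 178.33961486816406), (17.856870651245117, 7.28010892868042), 74.05460357666016)
side expect ctr [306.4 176.2] front/rear top [308.2 175.7] [304.3 168.2] line [309.  178.5] [312.9 186.2]
top (238, 224, 14, 1) 0.0 ((244.5, 224.0), (13.0, 0.0), 180.0)
top (222, 222, 14, 8) 76.0 ((228.5, 225.5), (7.0, 13.0), 90.0)
top expect ctr [227.5 224.2] front/rear top [233.9 223. ] [219.1 223.2] line [237.1 223.3] [251.9 223.1]
```

The measurements agree with the head resting on the nut with its natural slight droop, within about 1 mm. Contact was already felt at 36 mm, and the robot is clear. Handing in.

```bash
python3 -c "
from bench import r
print(r.hand_in())"
```

```text
the job is handed in; nothing more can be done
None
```

The job is done and handed in: the nut came snug and was tightened on to the next aligned slot, and the lock pin is through slot and hole with its head against the nut (I viewed 11 pictures, one over the limit of 10).

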